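Close the UV curing box with the window drawn from a leaning stack

ROBOT

A 7-joint arm with a two-finger parallel gripper is mounted at the origin on the work surface. World frame = base frame: x ahead of the robot, y to its left, z up, the work surface at z = 0. Lengths are in m, angles in rad, forces in N, time in s.
With the tool pointing down it reaches from about 0.4 to 0.85 m from the base axis. Payload 4.5 kg.
Tool frame: the origin (TCP) lies midway between the tips of the shut fingers; the grasp point (between the pads) lies 19 mm behind it (r.hold_point_z is the distance from the TCP to the grasp point, in m); z points along the fingers, y is the direction in which the jaws open and shut (so a half turn about z gives the same grasp; the last joint's range is limited). The gripper opens to 88 mm and grips with 3 to 60 N. Pads are 18 mm wide; open, the fingers measure 123 mm over their backs; the gripper's body (75 mm by 187 mm) begins 45 mm behind the grasp point.
Start: joints at [1.138, 0.689, -0.195, 1.565, 0.157, 0.902, -0.215], TCP at [0.281, -0.558, 0.239] pointing down, gripper open.
Joint ranges: [-3.01, 3.01], [-0.46, 2.08], [-1.47, 1.51], [0.13, 2.56], [-1, 4.14], [0.04, 2.09], [-2.66, 2.66]. Speed limits (rad/s): [2.57, 2.57, 3.14, 3.14, 3.14, 3.14, 3.14].

INTERFACE

Orientations are given as a unit quaternion [x, y, z, w].
In Python, from plant import r gives the robot as it stands. The module is installed in compiled form; this text tells all that it offers.
- The arm moves only by the tool move_arm, never from a script. Its arguments are lists of equal length, an entry for each row: "turn": the turn, a rotation vector about the tool's x, y, z in units of 2 pi rad (1.0 is 2 pi rad), a list of three; "dp": the shift along the tool's x, y, z in units of 2.5 cm (1.0 is 2.5 cm), a list of three; "jaw": the closure, from -1 (fully open) to 1 (shut), so that 0 is half open. In form: {"turn": [[wx, wy, wz], ...], "dp": [[x, y, z], ...], "jaw": [jaw, ...]}. A call has 1 to 10 rows; each row shifts and turns the commanded pose from where the row before left it, along the tool's axes as they then stand; what a row does not reach is not made up. A row lasts 1/12 s, in which the tool goes at most 41.7 mm and 7.16 degrees, less where a joint would pass 70% of its speed; a pose out of reach is approached as far as the arm can. A call with a number of a shift or a turn outside -1 to 1 is refused whole. A call with a gripper value outside its range is refused whole. The fingers move at their own pace and stop on an object; "newtons" is the grip in N (left out, the last holds). Time passes only in rows, so rows that do not move let the fingers close. It gives the time, the measured TCP pose, the force and the opening at its end, in the units of the state.
- r.get_state(): the state, without advancing time (a new reading comes with each control period).
- r.snapshot(name): name is "scene" or "top" or "wrist"; returns a dict with "frame" (480x640x3 uint8, blue, green, red), "mtx" (3x3 intrinsics, pixels), "origin" and "orientation" of the camera in the world; the wrist camera has in their place "tool_from_camera" (4x4, takes a point from camera to tool coordinates, whose origin is the TCP and whose axes are the flange's). Camera axes: x right, y up, looking along -z (the intrinsics and any distortion apply to the point x, -y, -z); pixel columns grow to the right and rows downward; lengths in m; the calibration is good to about 2 mm. The wrist camera is an equidistant fisheye: a pixel r from the principal point sees the ray r / f radians off the axis. A picture is of the moment at which its call begins: read the wrist's pose just before it. There is no depth.
- r.finish_job(): hands the job in, once; it reports no verdict.
The state is a dict: "clock": time; "q": joint angles; "qd": joint speeds; "joint_torque": joint torques, N m; "tool_pos": TCP position; "eef_rot": TCP orientation; "contact_force": force on the tool from outside, world axes, zero at the start; "moment": the same for the moment, N m; "opening": opening from 0.0 (shut) to 1.0 (fully open).
Only numpy, scipy, OpenCV 4.12 (cv2) and the standard library are available. Lean on these libraries where they do the work, as an engineer would, in place of code of your own. Each camera call takes 0.05 s, during which the arm holds its last target.

TASK

Close the open front of the UV curing box with its amber window, the board with the raised grip tab in the middle of its top edge, which is tucked among other boards leaning on the bench duct. Slide it sideways along the bench, off the end of the stack towards the curing box, with its lower edge staying on the bench until it stands clear of the other boards; then lift it over and set it down gently in the channel at the front of the box, tab up, so that it leans back on the box's frame and covers the opening. Leave the other three boards leaning where they are and do not disturb the rest of the bench.

Things in the scene. Friction and masses are not known exactly. Their poses are not given: they have to be found in the camera images.
- window_c (a point): Middle of the window's 200 mm wide, 85 mm high, 8 mm thick amber acrylic sheet (42.5 mm up from its lower edge), 0.19 kg. Second or third board from the duct, on its 200 mm edge on the bench, leaning back about 13 degrees; once clear of the stack it settles to 18-25 degrees on the duct's top edge. Axes of all boards: x normal to the board, backwards to the duct; y along its width; z up along it.
- window_tab (a point): Middle of the window's grip tab (same sheet, 90 mm wide, 35 mm high, on the middle of the top edge), 60 mm above window_c along z; same axes. In the stack the board behind leaves no room for a finger behind the tab, but its side edge can be pushed with shut fingertips kept above the boards in front. Friction about 0.6.
- tall_c (a point): Middle of the tall plywood board at the back of the stack, 190 mm wide, 140 mm high, 8 mm thick, leaning on the duct. The boards lie face to face; axes as window_c. The stack is near the duct's left (+y) end, and the duct is free to the right (-y) of it.
- blank_c (a point): Middle of a plain amber board without a tab, 180 mm wide, 80 mm high, 8 mm thick, directly before or behind the window; axes as window_c.
- front_c (a point): Middle of the foremost board of the stack, nearest the robot: plain amber, no tab, 170 mm wide, 74 mm high, 8 mm thick; axes as window_c.
- duct: Fixed white bench service duct, a long low square-edged box 540 mm long (y), 110 mm deep (x) and 75 mm high; the boards lean on the top edge of its front face. Origin at the foot of its front face, in the middle of its length; x points into it (away from the robot), y along it, z up.
- cure_box: Fixed UV curing box, open at its front (-x), 240 mm wide, 106 mm high to its flat roof, which starts 22 mm behind the channel. Channel for the window along its front: floor 30 mm above the bench, 20 mm wide (x), 220 mm long (y) between end blocks 28 mm high, front lip 14 mm high. Origin on the bench under the channel's rear edge, mid-width; x into the box, y along the channel, z up.
- seat (a point): Where window_c lies, with the same axes, when the window stands in the middle of the channel and lies on the two frame posts behind it, one at each side, which lean back 12 degrees (z leans so) from the channel's rear edge. Its foot may also rest up to 12 mm farther forward, at the lip. The tab then stands above the roof.
- shell: Yellow printed spiral shell, about 110 mm long and 68 mm high, a bystander; origin at its underside.
- lattice: Blue printed lattice block 70 x 50 x 40 mm, a bystander; origin at its underside.
- scraper: Scraper (spatula) 190 mm long lying on the bench, a bystander; origin at its underside.
- wash_bottle: White bottle, 62 mm in diameter and 170 mm high, a bystander; origin at its underside.
Things that resemble listed ones, but are neither listed nor needed, are in the scene too. What is shaped like the part that bears window_c but black is not meant.

How it is judged:
On the way:
1. the window stands on the bench, still leaning, slid sideways to the right (-y) clear of the other three boards (y of window_c in the frame of tall_c below -0.195 m and y of window_c in the frame of blank_c below -0.19 m and y of window_c in the frame of front_c below -0.185 m and height (world z) of window_c below 0.052 m and angle between window_c's own z axis and vertical below 0.6 rad), for 0.2 s.
At the end, for the whole second after the job is handed in: The window is at rest, tab up, in the box's front channel: its middle within 14 mm (x, y) and 7 mm (z) of the seat, leaning back under 24 degrees, parallel to the channel within 7 degrees. The other three boards still lean within 40 mm of their places, tilted under 34 degrees (x of window_c in the frame of seat between -0.014 and 0.014 m and y of window_c in the frame of seat between -0.014 and 0.014 m and z of window_c in the frame of seat between -0.007 and 0.007 m and angle between window_c's own z axis and vertical below 0.42 rad and angle between the y axis of window_c and the y axis of seat, either way round below 0.12 rad and linear speed of window below 0.02 m/s and height (world z) of window_tab above 0.11 m and distance of each of tall_c, blank_c, front_c from where it was at the start of the episode below 0.04 m and angle between each of tall_c, blank_c, front_c's own z axis and vertical below 0.6 rad); the robot touches nothing.
It fails at once if the window is lifted while it is still among the other boards (height (world z) of window_c above 0.07 m and horizontal distance between window_c and tall_c below 0.16 m).
It fails at once if the window is knocked or dropped into the curing box (more than 45 N) (contact force between window and cure_box above 45 N).
It fails at once if another board falls or is carried off (angle between any of tall_c, blank_c, front_c's own z axis and vertical above 0.8 rad or distance of any of tall_c, blank_c, front_c from where it was at the start of the episode above 0.06 m).
It fails at once if a bystander on the bench is pushed more than 40 mm (distance of any of shell, lattice, scraper, wash_bottle from where it was at the start of the episode above 0.04 m).
It also fails if it takes over 59 s, if anything falls off the work surface, if the arm or the gripper's body presses on something with over 40 N, if the wrist force passes 120 N, or if a joint passes its speed limit or range.

## Working session

There is one attempt and no reset: what is moved stays moved. The work goes in short steps, Python scripts to look and compute and a tool call to move; the robot and the scene stay as the last step left them, time stands still between calls to the robot, and variables do not carry over. Pictures are saved under pics/ and viewed, and the job is handed in when it is done.

Besides the shell and the picture viewer there is one more tool, called after "Call:" as name(argument=value, ...) on one line, values as JSON. move_arm: Moves the arm, as the interface text tells. Shifts and turns lie within -1 to 1; 1 stands for 2.5 cm of shift or 2 pi rad of turn. Its arguments: {"type":"object","properties":{"turn":{"type":"array","items":{"type":"array","items":{"type":"number","minimum":-1,"maximum":1}}},"dp":{"type":"array","items":{"type":"array","items":{"type":"number","minimum":-1,"maximum":1}}},"jaw":{"type":"array","items":{"type":"number"}},"newtons":{"type":"number"}},"required":["turn","dp","jaw"]}

```bash
mkdir -p pics; cat > h.py <<'E'
import numpy as np, cv2
from scipy.spatial.transform import Rotation as R
def ray(s,u,v):
    K=np.array(s['mtx']);p=np.linalg.inv(K)@[u,v,1];d=np.array([p[0],-p[1],-p[2]])
    q=np.array(s['orientation']);Rm=R.from_quat(q).as_matrix() if q.size==4 else q.reshape(3,3)
    d=Rm@d;return np.array(s['origin']),d/np.linalg.norm(d)
def onz(s,u,v,z):
    o,d=ray(s,u,v);return o+d*(z-o[2])/d[2]
def tri(s1,a,s2,b):
    o1,d1=ray(s1,*a);o2,d2=ray(s2,*b)
    A=np.stack([d1,-d2],1);t=np.linalg.lstsq(A,o2-o1,rcond=None)[0]
    p,q=o1+t[0]*d1,o2+t[1]*d2;return (p+q)/2,np.linalg.norm(p-q)
E
python3 - <<'E'
from plant import r
import cv2,pickle
S={}
for n in ['scene','top','wrist']:
    s=r.snapshot(n);cv2.imwrite(f'pics/{n}0.png',s['frame']);S[n]=s
    print(n,{k:v for k,v in s.items() if k!='frame'})
pickle.dump(S,open('s0.pkl','wb'))
print(r.get_state(),r.hold_point_z)
E
```

```text
scene {'mtx': array([[453.39696187,   0.        , 321.45109208],
       [  0.        , 453.39696187, 249.14223586],
       [  0.        ,   0.        ,   1.        ]]), 'origin': array([ 0.90838564, -0.36170517,  1.26982626]), 'orientation': array([0.23806669, 0.07966405, 0.33304192, 0.90887896])}
top {'mtx': array([[459.26761525,   0.        , 315.75808549],
       [  0.        , 459.26761525, 243.70788383],
       [  0.        ,   0.        ,   1.        ]]), 'origin': array([0.37861532, 0.15825999, 1.48645345]), 'orientation': array([ 0.03397091, -0.01684238, -0.69755612,  0.71552622])}
wrist {'mtx': array([[371.64829954,   0.        , 318.21135808],
       [  0.        , 371.64829954, 247.95923721],
       [  0.        ,   0.        ,   1.        ]]), 'tool_from_camera': array([[-7.26386776e-04,  9.49747633e-01,  3.13015824e-01,
         8.15582710e-02],
       [ 9.99999477e-01,  9.15331054e-04, -4.56676930e-04,
         9.66123737e-04],
       [-7.20240938e-04,  3.13015329e-01, -9.49747801e-01,
        -1.45882307e-01],
       [ 0.00000000e+00,  0.00000000e+00,  0.00000000e+00,
         1.00000000e+00]])}
{'clock': 0.15, 'q': array([ 1.13781039,  0.68979452, -0.19454406,  1.56606912,  0.15730547,
        0.90252646, -0.21507647]), 'qd': array([-0.00153605, -0.00182787, -0.00228985, -0.00517616, -0.00106202,
       -0.00016625, -0.00163426]), 'joint_torque': array([-1.77530685e-03, -5.27859986e+01, -1.26843553e+00, -1.53587830e+01,
       -5.24456240e-02,  3.88272500e-03,  7.49528226e-05]), 'tool_pos': array([ 0.28102188, -0.5577263 ,  0.2381023 ]), 'eef_rot': array([ 9.72875382e-01,  2.31328762e-01, -2.10598251e-04, -6.70815720e-04]), 'contact_force': array([ 0.93280834, -0.87812523, -0.59365612]), 'moment': array([-0.01597403,  0.02642419,  0.04533606]), 'opening': 1.0018572549602378} 0.0187
```

View pics/scene0.png

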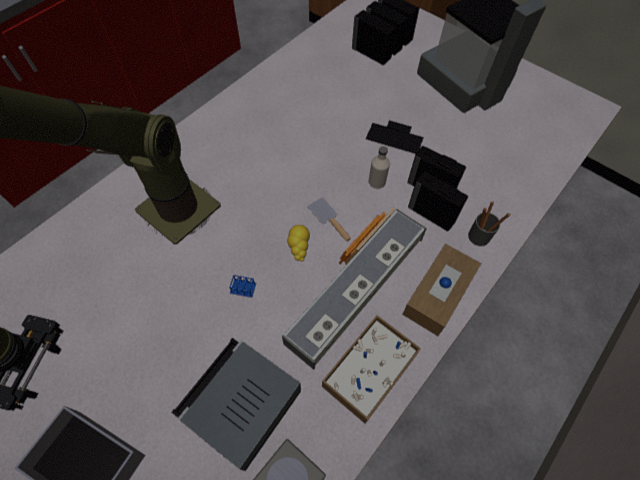

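View pics/top0.png

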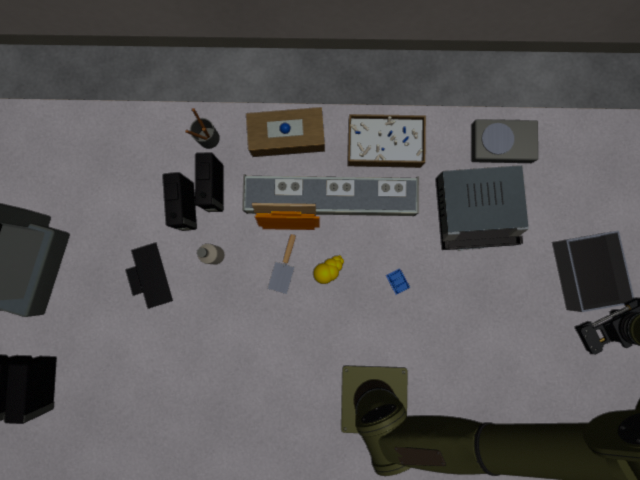

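View pics/wrist0.png

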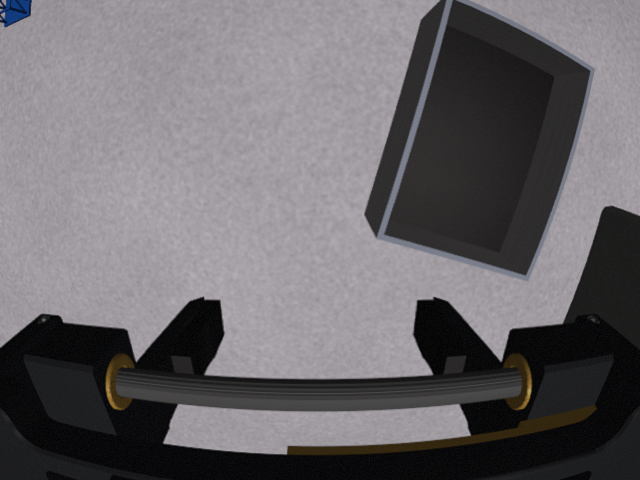

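The amber boards lean on the duct at about (286,216) in top and (365,237) in scene. The curing box is at (482,205) in top, with its channel at (481,242). I'll enlarge these.

```bash
python3 - <<'E'
import pickle,cv2
import numpy as np
S=pickle.load(open('s0.pkl','rb'))
def g(im): return np.clip(255*(im/255.)**0.6,0,255).astype('uint8')
a=S['top']['frame'][192:240,238:338];cv2.imwrite('pics/c1.png',cv2.resize(g(a),None,fx=8,fy=8,interpolation=cv2.INTER_CUBIC))
a=S['scene']['frame'][200:275,325:425];cv2.imwrite('pics/c2.png',cv2.resize(g(a),None,fx=8,fy=8,interpolation=cv2.INTER_CUBIC))
a=S['top']['frame'][160:260,425:535];cv2.imwrite('pics/c3.png',cv2.resize(g(a),None,fx=6,fy=6,interpolation=cv2.INTER_CUBIC))
a=S['scene']['frame'][330:470,165:310];cv2.imwrite('pics/c4.png',cv2.resize(g(a),None,fx=4,fy=4,interpolation=cv2.INTER_CUBIC))
E
```

```text
(no output)
```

View pics/c1.png

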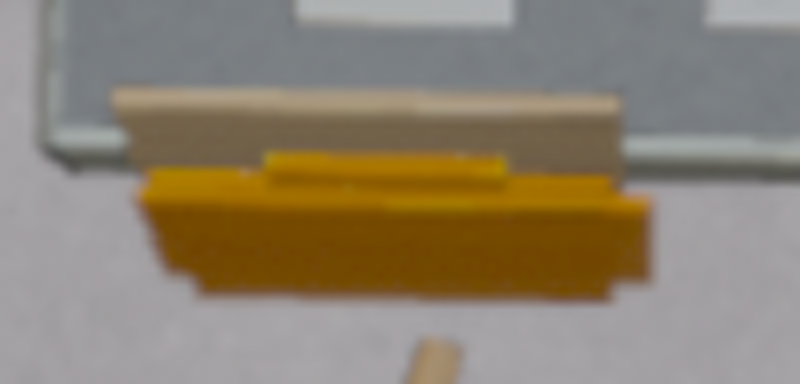

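View pics/c2.png

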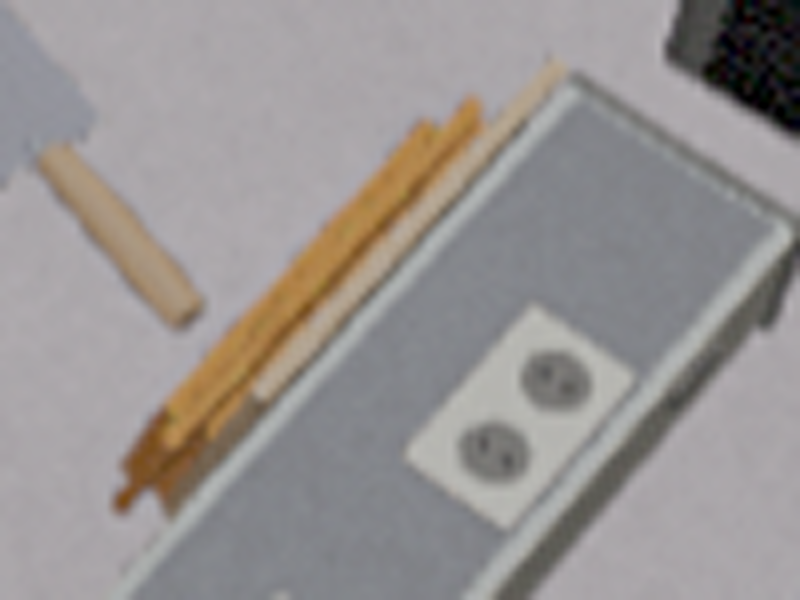

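View pics/c3.png

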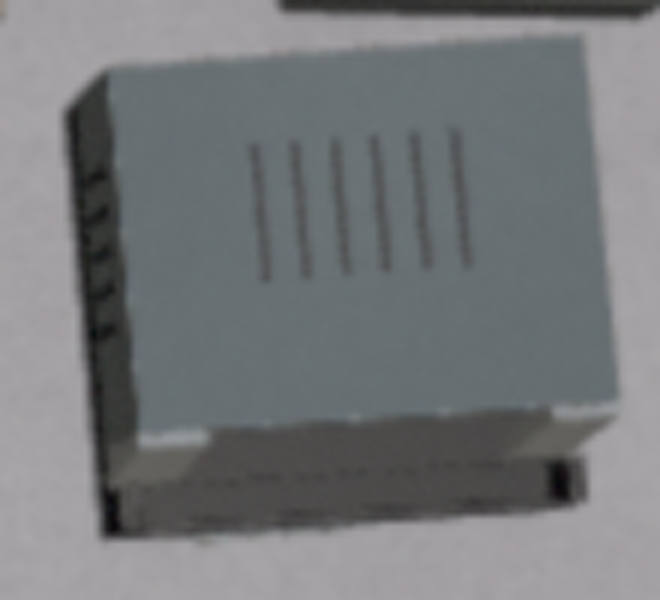

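View pics/c4.png

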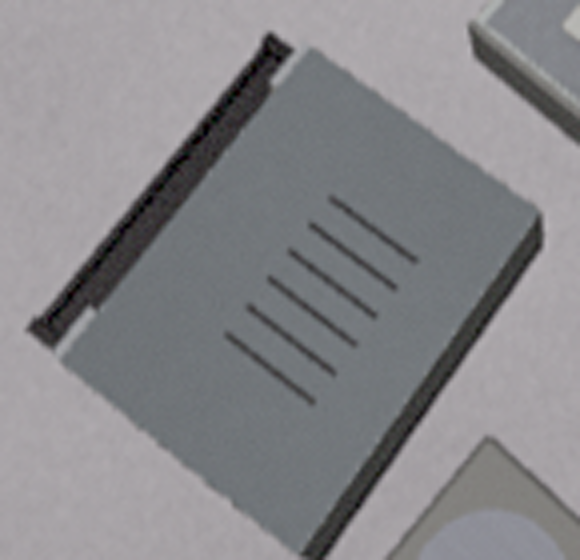

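```bash
python3 - <<'E'
import pickle
from h import *
S=pickle.load(open('s0.pkl','rb'));T=S['top'];C=S['scene']
np.set_printoptions(precision=4,suppress=True)
def t(n,p,z): print(n,onz(T,238+p[0]/8-.5,192+p[1]/8-.5,z))
t('tabL',(265,155),.118);t('tabR',(507,155),.118)
t('tallL',(112,92),.137);t('tallR',(620,97),.137)
t('winR',(652,200),.083);t('winRbot',(652,280),.0);t('winL',(137,200),.083)
t('blankL',(147,170),.08);t('blankR',(615,178),.08)
t('frontbotL',(195,295),.0);t('frontbotR',(612,300),.0)
t('ductL',(60,130),.075);t('ductR',(800,140),.075)
def b(n,p,z): print(n,onz(T,425+p[0]/6-.5,160+p[1]/6-.5,z))
b('lipFL',(102,535),.044);b('lipFR',(585,500),.044)
b('roofL',(140,440),.106);b('roofR',(618,408),.106);b('roofBL',(110,70),.106);b('roofBR',(583,35),.106)
def c(n,p,z): print(n,onz(C,165+p[0]/4-.5,330+p[1]/4-.5,z))
c('EL',(270,33),.058);c('ER',(30,328),.058);c('roofL',(312,47),.106);c('roofR',(62,357),.106)
for n,p in dict(bottle=(208,254),shell=(327,270),latt=(398,281),scr=(283,265)).items(): print(n,onz(T,*p,.02))
E
```

```text
tabL [0.5725 0.3312 0.118 ]
tabR [0.5746 0.2401 0.118 ]
tallL [0.5921 0.3866 0.137 ]
tallR [0.5945 0.1976 0.137 ]
winR [0.5634 0.1858 0.083 ]
winRbot [0.5416 0.1866 0.    ]
winL [0.5588 0.3846 0.083 ]
blankL [0.571  0.3816 0.08  ]
blankR [0.572  0.2004 0.08  ]
frontbotL [0.531  0.3728 0.    ]
frontbotR [0.533  0.2027 0.    ]
ductL [0.5865 0.4169 0.075 ]
ductR [0.5892 0.1293 0.075 ]
lipFL [ 0.4762 -0.199   0.044 ]
lipFR [ 0.5006 -0.4483  0.044 ]
roofL [ 0.52   -0.2022  0.106 ]
roofR [ 0.5417 -0.4388  0.106 ]
roofBL [ 0.7073 -0.1861  0.106 ]
roofBR [ 0.7301 -0.4226  0.106 ]
EL [ 0.48   -0.2085  0.058 ]
ER [ 0.5025 -0.4428  0.058 ]
roofL [ 0.5248 -0.2034  0.106 ]
roofR [ 0.5461 -0.4382  0.106 ]
bottle [0.4421 0.5407 0.02  ]
shell [0.4007 0.1572 0.02  ]
latt [ 0.3717 -0.0686  0.02  ]
scr [0.413  0.2981 0.02  ]
```

The window is the amber board with the tab, second from the front: the tab's top edge runs (271–301, 211) in top, and the board is about 200 mm wide. The other candidates:
- The plain 180 mm amber board behind it is the blank.
- The 170 mm board in front is front_c.
- The black tabbed part at (150,275) in top is excluded.

I'll turn the wrist first, then look more closely with the wrist camera.

Call:
move_arm(turn=[[0,0,-0.0177],[0,0,-0.0177],[0,0,-0.0177],[0,0,-0.0177],[0,0,-0.0177],[0,0,-0.0177],[0,0,-0.0177],[0,0,-0.0177],[0,0,-0.0177],[0,0,-0.0177]], dp=[[0,0,0],[0,0,0],[0,0,0],[0,0,0],[0,0,0],[0,0,0],[0,0,0],[0,0,0],[0,0,0],[0,0,0]], jaw=[1,1,1,1,1,1,1,1,1,1], newtons=20)

```text
clock: 0.98
tool_pos: [0.281, -0.558, 0.2384]
eef_rot: [0.702, 0.712, 0.0, -0.0]
contact_force: [0.6, 0.6, -0.2]
opening: 0.271
```

Call:
move_arm(turn=[[0,0,0],[0,0,0],[0,0,0],[0,0,0],[0,0,0],[0,0,0],[0,0,0],[0,0,0],[0,0,0],[0,0,0]], dp=[[1,0.9,-0.1],[1,0.9,-0.1],[1,0.9,-0.1],[1,0.9,-0.1],[1,0.9,-0.1],[1,0.9,-0.1],[1,0.9,-0.1],[1,0.9,-0.1],[1,0.9,-0.1],[1,0.9,-0.1]], jaw=[1,1,1,1,1,1,1,1,1,1])

```text
clock: 1.82
tool_pos: [0.5049, -0.305, 0.2636]
eef_rot: [0.704, 0.71, -0.0, -0.0]
contact_force: [1.2, 0.0, -0.5]
opening: 0.006
```

```bash
cat >> h.py <<'E'
def wray(s,u,v):
    K=np.array(s['mtx']);x=(u-K[0,2])/K[0,0];y=(v-K[1,2])/K[1,1];th=np.hypot(x,y)
    d=np.array([np.sin(th)*x/th,-np.sin(th)*y/th,-np.cos(th)]);M=s['tool_from_camera']
    Rt=R.from_quat(s['rot']).as_matrix();o=s['pos']+Rt@M[:3,3];d=Rt@(M[:3,:3]@d);return o,d
def wz(s,u,v,z):
    o,d=wray(s,u,v);return o+d*(z-o[2])/d[2]
def wsnap(r,name):
    import pickle
    st=r.get_state();s=r.snapshot('wrist');s['pos']=np.array(st['tool_pos']);s['rot']=np.array(st['eef_rot'])
    pickle.dump(s,open(name+'.pkl','wb'));cv2.imwrite(f'pics/{name}.png',np.clip(255*(s['frame']/255.)**0.6,0,255).astype('uint8'));return s
E
python3 - <<'E'
from plant import r
from h import *
wsnap(r,'w1')
E
```

```text
(no output)
```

View pics/w1.png

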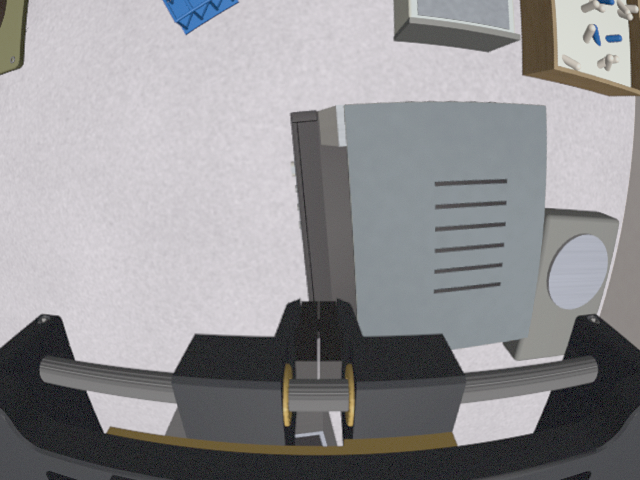

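The wrist view shows the box's +y end: end block top at (291–318, 112), roof's front left corner at (345,105), roof front edge running down to (357,330).

```bash
python3 - <<'E'
import pickle
from h import *
s=pickle.load(open('w1.pkl','rb'))
for n,p,z in [('EBf',(291,113),.058),('EBr',(317,112),.058),('EBf2',(292,122),.058),('EBr2',(319,121),.058),('roof',(345,105),.106),('roof2',(349,200),.106),('roof3',(357,330),.106),('roofback',(546,106),.106)]: print(n,wz(s,*p,z).round(4))
E
```

```text
EBf [ 0.4794 -0.2088  0.058 ]
EBr [ 0.5035 -0.2079  0.058 ]
EBf2 [ 0.4804 -0.2173  0.058 ]
EBr2 [ 0.5054 -0.2164  0.058 ]
roof [ 0.526 -0.204  0.106]
roof2 [ 0.5308 -0.2824  0.106 ]
roof3 [ 0.5429 -0.4063  0.106 ]
roofback [ 0.7116 -0.1871  0.106 ]
```

Call:
move_arm(turn=[[0,0,0],[0,0,0],[0,0,0],[0,0,0],[0,0,0],[0,0,0],[0,0,0],[0,0,0],[0,0,0],[0,0,0]], dp=[[1,0.1,0],[1,0.1,0],[1,0.1,0],[1,0.1,0],[1,0.1,0],[1,0.1,0],[1,0.1,0],[1,0.1,0],[1,0.1,0],[1,0.1,0]], jaw=[1,1,1,1,1,1,1,1,1,1])

```text
clock: 2.7
tool_pos: [0.5269, -0.0552, 0.2635]
eef_rot: [0.704, 0.71, -0.0, -0.0]
contact_force: [0.3, 0.7, 0.1]
opening: 0.004
```

Call:
move_arm(turn=[[0,0,0],[0,0,0],[0,0,0],[0,0,0],[0,0,0],[0,0,0],[0,0,0],[0,0,0],[0,0,0],[0,0,0]], dp=[[1,0,0],[1,0,0],[1,0,0],[1,0,0],[1,0,0],[1,0,0],[1,0,0],[1,0,0],[1,0,0],[1,0,0]], jaw=[1,1,1,1,1,1,1,1,1,1])

```text
clock: 3.53
tool_pos: [0.5249, 0.1947, 0.2634]
eef_rot: [0.704, 0.71, -0.0, -0.0]
contact_force: [-0.4, 0.2, 0.5]
opening: 0.007
```

Call:
move_arm(turn=[[0,0,0],[0,0,0],[0,0,0],[0,0,0],[0,0,0],[0,0,0],[0,0,0],[0,0,0]], dp=[[1,0,0],[1,0,0],[1,0,0],[1,0,0],[1,0,0],[1,0,0],[1,0,0],[0,0,0]], jaw=[1,1,1,1,1,1,1,1])

```text
clock: 4.2
tool_pos: [0.5215, 0.3752, 0.2635]
eef_rot: [0.702, 0.712, 0.001, -0.002]
contact_force: [-0.2, 1.1, -0.5]
opening: 0.007
```

```bash
python3 - <<'E'
from plant import r
from h import *
s=wsnap(r,'w2');print(s['pos'],s['rot'])
E
```

```text
[0.52145661 0.37522041 0.26347131] [ 0.70188021  0.71228955  0.00134376 -0.00244153]
```

View pics/w2.png

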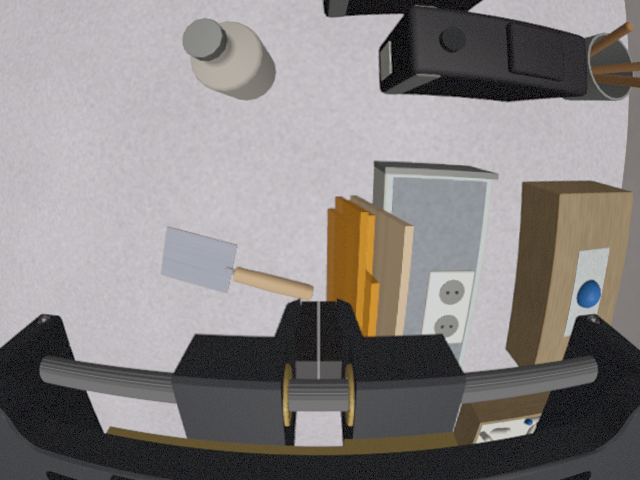

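```bash
python3 - <<'E'
import cv2
a=cv2.imread('pics/w2.png')[185:340,315:425];cv2.imwrite('pics/w2c.png',cv2.resize(a,None,fx=3.8,fy=3.8,interpolation=cv2.INTER_CUBIC))
E
```

```text
(no output)
```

View pics/w2c.png

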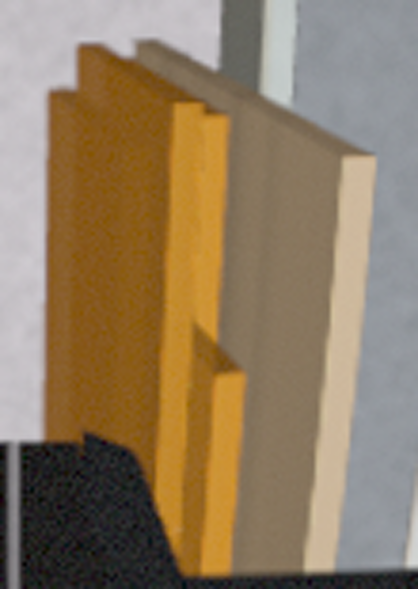

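```bash
python3 - <<'E'
import cv2,pickle
from h import *
s=pickle.load(open('w2.pkl','rb'))
f=s['frame'][190:310,320:420]
l=cv2.resize(f,None,fx=7,fy=7,interpolation=cv2.INTER_LANCZOS4)[:,:600]
l=np.clip(l.astype(float)*np.array([1.,1.6,1.3]),0,255).astype('uint8')
cv2.imwrite('pics/w2d.png',l[:600])
T=pickle.load(open('s0.pkl','rb'))['top']['frame'][196:234,245:325]
l=np.clip(cv2.resize(T,None,fx=10,fy=10,interpolation=cv2.INTER_LANCZOS4).astype(float)*np.array([1.,1.8,1.4]),0,255).astype('uint8')
cv2.imwrite('pics/c1d.png',l)
E
```

```text
(no output)
```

View pics/w2d.png

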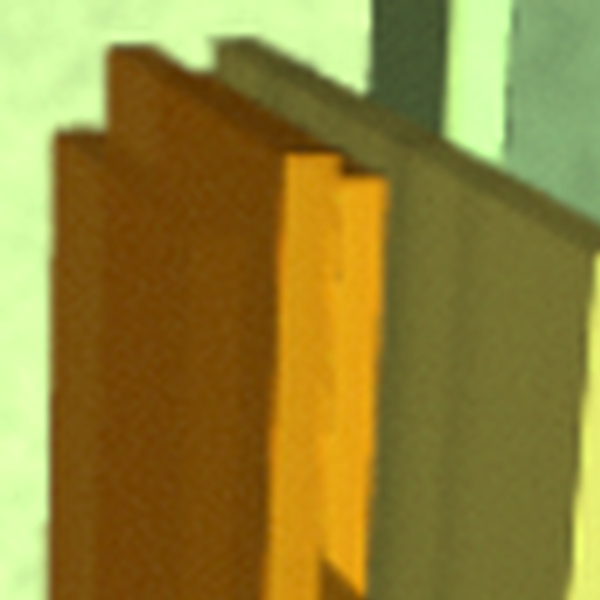

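View pics/c1d.png

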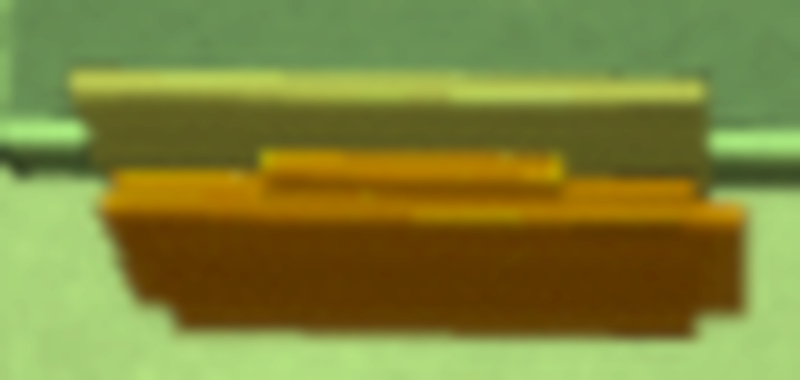

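```bash
python3 - <<'E'
import pickle
from h import *
s=pickle.load(open('w2.pkl','rb'));T=pickle.load(open('s0.pkl','rb'))['top']
np.set_printoptions(precision=4,suppress=True)
def tr(n,w,t,off=0):
    o1,d1=wray(s,*w);o2,d2=ray(T,*t);A=np.stack([d1,-d2],1);k=np.linalg.lstsq(A,o2-o1,rcond=None)[0]
    p,q=o1+k[0]*d1,o2+k[1]*d2;print(n,(p+q)/2,np.linalg.norm(p-q))
W=lambda x,y:(320+x/7-.43,190+y/7-.43); V=lambda x,y:(315+x/3.8-.4,185+y/3.8-.4); C=lambda x,y:(245+x/10-.45,196+y/10-.45)
tr('tab front top L',V(213,370),C(262,168)); tr('tab rear top L',V(243,373),C(262,152))
tr('s1 front L',W(285,155),C(100,212)); tr('s1 rear L',W(340,155),C(108,200))
tr('s2 rear L',W(387,178),C(112,170))
tr('tall front L',V(343,155),C(72,95));tr('tall rear L',V(375,155),C(70,72))
for n,p in [('tabF',V(213,370)),('tabR',V(243,373))]: print(n,wz(s,*p,.118))
for n,p in [('s1F',W(285,155)),('s1R',W(340,155)),('s2R',W(387,178)),('s1 at tab F',V(165,450)),('s1 at tab R',V(187,450))]: print(n,[wz(s,*p,z) for z in (.075,.08,.085)])
print('tall',wz(s,*V(343,155),.137),wz(s,*V(375,155),.137))
for n,p in [('botF',W(55,130)),('botW',W(107,45))]: print(n,wz(s,*p,0))
print('s1R top',[onz(T,*C(745,205),z) for z in (.075,.085)],[onz(T,*C(745,222),z) for z in (.075,.085)])
print('s2R top',[onz(T,*C(697,180),z) for z in (.075,.085)])
E
```

```text
tab front top L [0.5676 0.3306 0.1186] 0.0005646368689541311
tab rear top L [0.5732 0.3306 0.1203] 0.0014333608267580763
s1 front L [0.5586 0.3845 0.0849] 0.001592815253310025
s1 rear L [0.5649 0.3832 0.0787] 0.004967876803428428
s2 rear L [0.572  0.3814 0.084 ] 0.0018865982147442586
tall front L [0.587  0.3858 0.1378] 0.00246971513383453
tall rear L [0.5935 0.3864 0.1395] 0.0021590924351977273
tabF [0.5674 0.3303 0.118 ]
tabR [0.5744 0.3296 0.118 ]
s1F [array([0.5606, 0.3822, 0.075 ]), array([0.56  , 0.3833, 0.08  ]), array([0.5594, 0.3844, 0.085 ])]
s1R [array([0.5679, 0.3824, 0.075 ]), array([0.5672, 0.3835, 0.08  ]), array([0.5665, 0.3846, 0.085 ])]
s2R [array([0.5744, 0.3794, 0.075 ]), array([0.5736, 0.3806, 0.08  ]), array([0.5728, 0.3817, 0.085 ])]
s1 at tab F [array([0.563 , 0.2887, 0.075 ]), array([0.5624, 0.2912, 0.08  ]), array([0.5618, 0.2937, 0.085 ])]
s1 at tab R [array([0.5689, 0.2888, 0.075 ]), array([0.5682, 0.2912, 0.08  ]), array([0.5675, 0.2937, 0.085 ])]
tall [0.5885 0.3859 0.137 ] [0.5952 0.386  0.137 ]
botF [0.5322 0.3693 0.    ]
botW [0.5402 0.3834 0.    ]
s1R top [array([0.5659, 0.1859, 0.075 ]), array([0.5645, 0.1857, 0.085 ])] [array([0.5606, 0.1857, 0.075 ]), array([0.5593, 0.1855, 0.085 ])]
s2R top [array([0.5733, 0.2009, 0.075 ]), array([0.5719, 0.2006, 0.085 ])]
```

Triangulation puts the tab in the plane of the 200 mm strip (front at x=0.5594 at z=0.085, and 0.5676 at z=0.119). The blank's 8 mm fits between tab and tall, so the window is the third board from the duct. I'll lower the shut fingers beside the tab's left edge (y≈0.331).

Call:
move_arm(turn=[[0,0,0],[0,0,0],[0,0,0],[0,0,0],[0,0,0],[0,0,0],[0,0,0],[0,0,0],[0,0,0]], dp=[[-0.24,0.69,0.5],[-0.24,0.69,0.5],[0,0,0.9],[0,0,0.9],[0,0,0.9],[0,0,0.9],[0,0,0.9],[0,0,0.9],[0,0,0]], jaw=[1,1,1,1,1,1,1,1,1])

```text
clock: 5.0
tool_pos: [0.5563, 0.3529, 0.099]
eef_rot: [0.705, 0.71, -0.005, 0.0]
contact_force: [-1.1, -1.4, -0.3]
opening: 0.004
```

```bash
python3 - <<'E'
from plant import r
from h import *
s=wsnap(r,'w3');print(s['pos'],s['rot'],r.get_state()['contact_force'])
E
```

```text
[0.55632469 0.35286171 0.09901861] [ 7.04557790e-01  7.09629844e-01 -4.87627745e-03  1.65329104e-04] [ 0.65924745  0.15238702 -0.04121337]
```

View pics/w3.png

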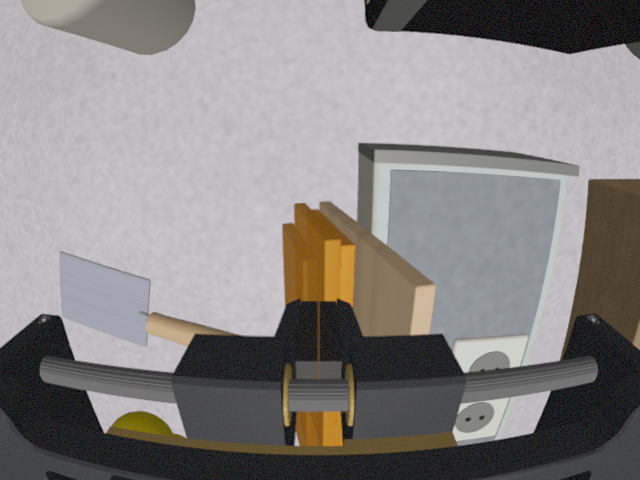

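Call:
move_arm(turn=[[0,0,0],[0,0,0],[0,0,0],[0,0,0],[0,0,0],[0,0,0],[0,0,0],[0,0,0]], dp=[[-0.2,0,0.2],[-0.3,0,0],[-0.3,0,0],[-0.3,0,0],[-0.3,0,0],[-0.3,0,0],[-0.3,0,0],[0,0,0]], jaw=[1,1,1,1,1,1,1,1])

```text
clock: 5.72
tool_pos: [0.5595, 0.3053, 0.0993]
eef_rot: [0.705, 0.709, 0.0, 0.001]
contact_force: [0.4, 0.7, 0.6]
opening: 0.008
```

```bash
python3 - <<'E'
from plant import r
from h import *
st=r.get_state();print(st['tool_pos'],st['eef_rot'],st['contact_force'])
s=r.snapshot('top');a=s['frame'][192:240,238:388];cv2.imwrite('pics/t1.png',cv2.resize(np.clip(255*(a/255.)**.6,0,255).astype('uint8'),None,fx=5,fy=5,interpolation=cv2.INTER_CUBIC))
wsnap(r,'w4')
E
```

```text
[0.55951068 0.30529042 0.09927685] [7.04817959e-01 7.09387929e-01 8.92011408e-05 6.34299736e-04] [0.43933178 0.72551557 0.57677448]
```

View pics/t1.png

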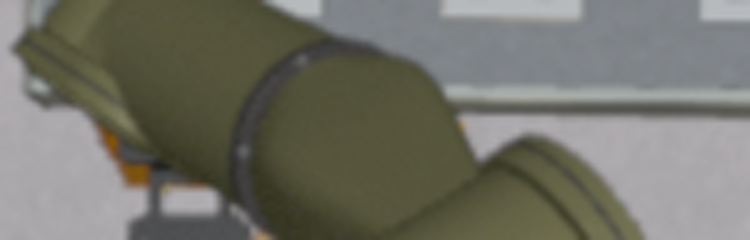

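View pics/w4.png

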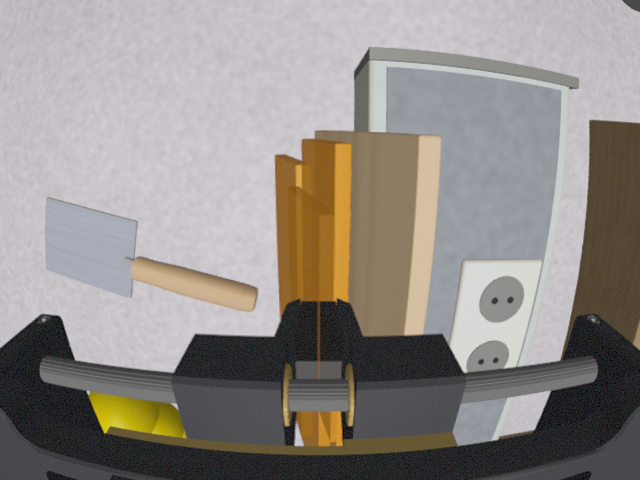

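The window slides while the front board and blank stay put, so I'll push on.

Call:
move_arm(turn=[[0,0,0],[0,0,0],[0,0,0],[0,0,0],[0,0,0],[0,0,0],[0,0,0],[0,0,0],[0,0,0],[0,0,0]], dp=[[-0.4,0,0.05],[-0.4,0,0.05],[-0.4,0,0],[-0.4,0,0],[-0.4,0,0],[-0.4,0,0],[-0.4,0,0],[-0.4,0,0],[-0.4,0,0],[-0.4,0,0]], jaw=[1,1,1,1,1,1,1,1,1,1])

```text
clock: 6.65
tool_pos: [0.5593, 0.2056, 0.096]
eef_rot: [0.704, 0.71, -0.001, 0.0]
contact_force: [-0.1, 2.8, 1.2]
opening: 0.006
```

```bash
python3 - <<'E'
from plant import r
from h import *
wsnap(r,'w5')
st=r.get_state();print(st['tool_pos'],st['eef_rot'],st['contact_force'])
s=r.snapshot('scene');a=s['frame'][180:300,300:440];cv2.imwrite('pics/t2.png',cv2.resize(np.clip(255*(a/255.)**.6,0,255).astype('uint8'),None,fx=5,fy=5,interpolation=cv2.INTER_CUBIC))
E
```

```text
[0.55952009 0.20224155 0.09574559] [ 0.70529354  0.70891182 -0.00198126  0.00106567] [-0.88794976 -1.01254846 -0.96006135]
```

View pics/w5.png

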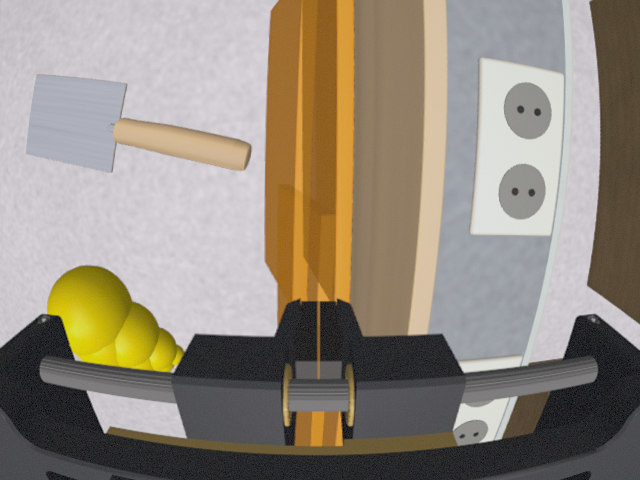

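View pics/t2.png

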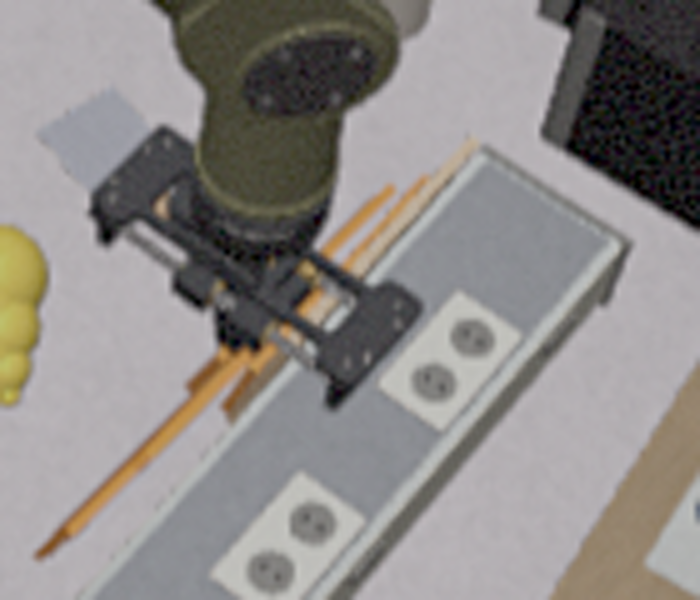

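The window (its left end seen through the amber at about (280–333, 190–215)) keeps sliding and the others stay. Now the last stretch, shifting backwards once the fingers are past the tall board.

Call:
move_arm(turn=[[0,0,0],[0,0,0],[0,0,0],[0,0,0],[0,0,0],[0,0,0],[0,0,0],[0,0,0],[0,0,0]], dp=[[-0.4,0,0],[-0.4,0,0],[-0.4,0,0],[-0.3,0.15,0],[-0.3,0.15,0],[-0.3,0.15,0],[-0.3,0.15,0],[-0.3,0,0],[0,0,0]], jaw=[1,1,1,1,1,1,1,1,1])

```text
clock: 7.5
tool_pos: [0.5757, 0.1365, 0.0959]
eef_rot: [0.705, 0.709, -0.001, 0.001]
contact_force: [-0.3, -0.4, -0.4]
opening: 0.002
```

```bash
python3 - <<'E'
from plant import r
from h import *
wsnap(r,'w6')
st=r.get_state();print(st['tool_pos'],st['eef_rot'],st['contact_force'])
s=r.snapshot('scene');a=s['frame'][180:300,280:440];cv2.imwrite('pics/t3.png',cv2.resize(np.clip(255*(a/255.)**.6,0,255).astype('uint8'),None,fx=5,fy=5,interpolation=cv2.INTER_CUBIC))
E
```

```text
[0.57534557 0.13773331 0.09603575] [ 7.05018736e-01  7.09188147e-01 -7.04596899e-04  5.08191149e-04] [0.70370228 0.01345574 0.12705794]
```

View pics/w6.png

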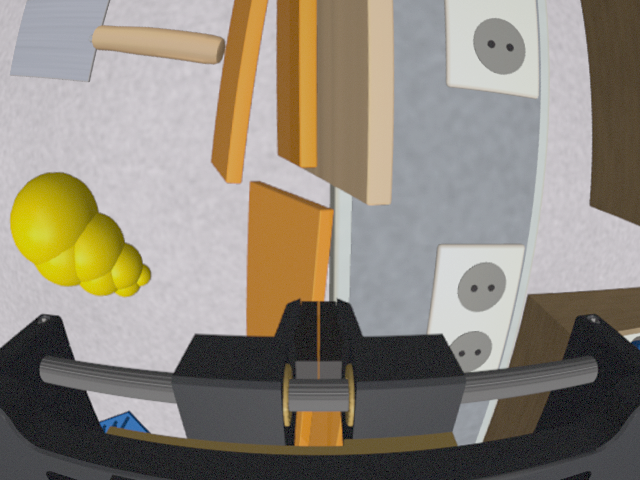

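View pics/t3.png

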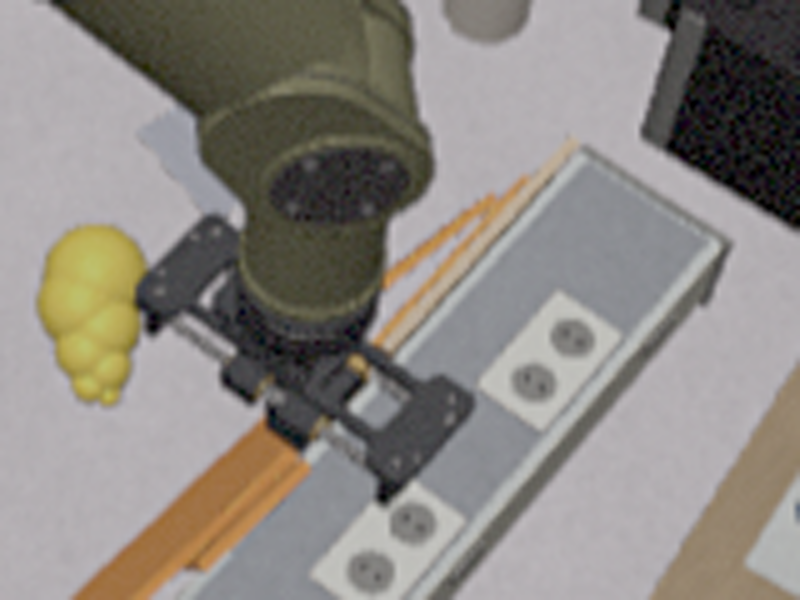

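The window now stands clear and leans on the duct edge. The front board's right end has swung forward at (228,180) but it still stands. I'll back off, rise and check with the top camera.

Call:
move_arm(turn=[[0,0,0],[0,0,0],[0,0,0],[0,0,0],[0,0,0],[0,0,0],[0,0,0],[0,0,0]], dp=[[0.2,0,0],[0.1,0,-0.5],[-0.3,0,-1],[-1,0,-1],[-1,0,-1],[-1,0,-0.5],[-1,0,0],[0,0,0]], jaw=[1,1,1,1,1,1,1,1])

```text
clock: 8.27
tool_pos: [0.5764, 0.0335, 0.1969]
eef_rot: [0.707, 0.707, -0.002, 0.002]
contact_force: [0.7, -1.4, -1.1]
opening: 0.009
```

```bash
python3 - <<'E'
from plant import r
from h import *
import pickle
wsnap(r,'w7')
st=r.get_state();print(st['clock'],st['tool_pos'],st['eef_rot'],st['contact_force'])
s=r.snapshot('top');pickle.dump(s,open('t4.pkl','wb'));a=s['frame'][185:245,240:400];cv2.imwrite('pics/t4.png',cv2.resize(np.clip(255*(a/255.)**.6,0,255).astype('uint8'),None,fx=5,fy=5,interpolation=cv2.INTER_CUBIC))
s=r.snapshot('scene');pickle.dump(s,open('s4.pkl','wb'));a=s['frame'][190:300,280:440];cv2.imwrite('pics/s4.png',cv2.resize(np.clip(255*(a/255.)**.6,0,255).astype('uint8'),None,fx=5,fy=5,interpolation=cv2.INTER_CUBIC))
E
```

```text
8.3167 [0.57605711 0.0368081  0.19644908] [ 0.70581461  0.70839563 -0.0007217   0.00092147] [-0.72638563  0.92954832  0.62745595]
```

View pics/w7.png

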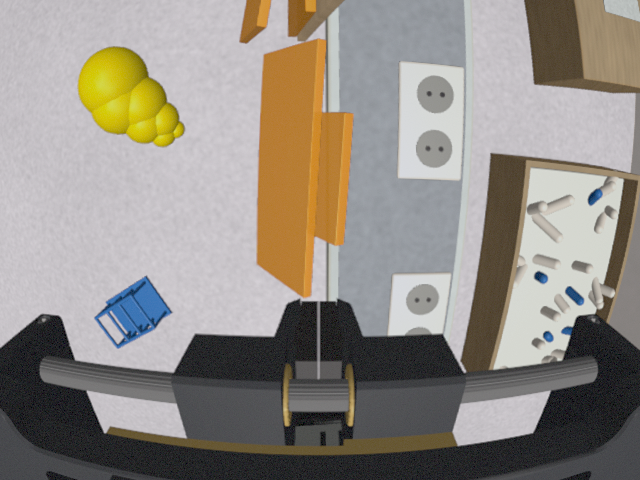

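View pics/t4.png

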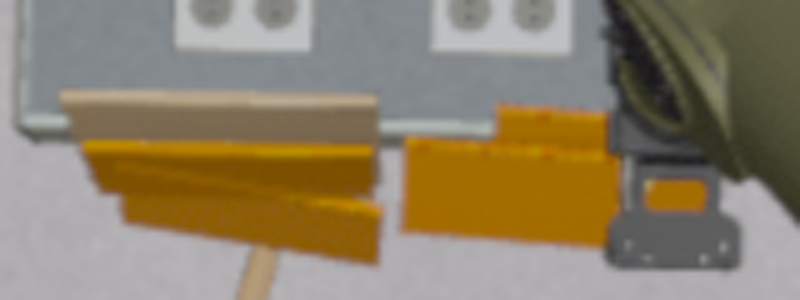

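View pics/s4.png

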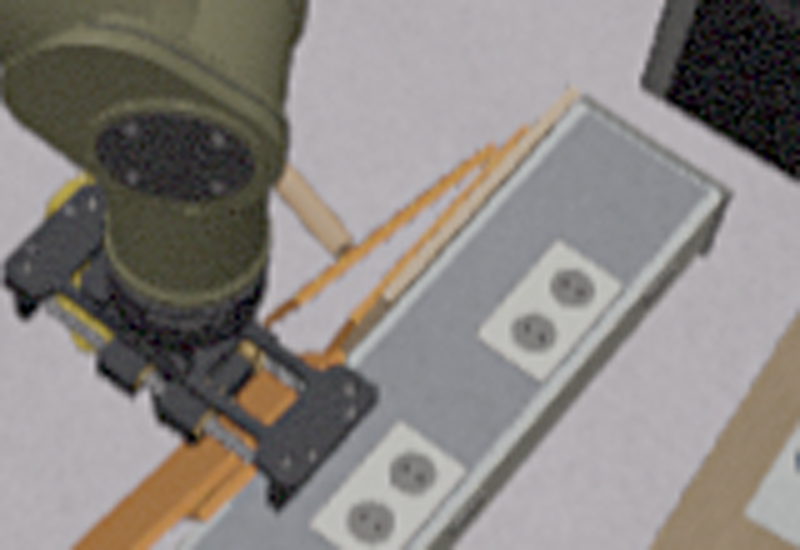

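```bash
python3 - <<'E'
import cv2
a=cv2.imread('pics/w7.png')[30:305,235:375];cv2.imwrite('pics/w7c.png',cv2.resize(a,None,fx=4,fy=2.18,interpolation=cv2.INTER_CUBIC))
E
```

```text
(no output)
```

View pics/w7c.png

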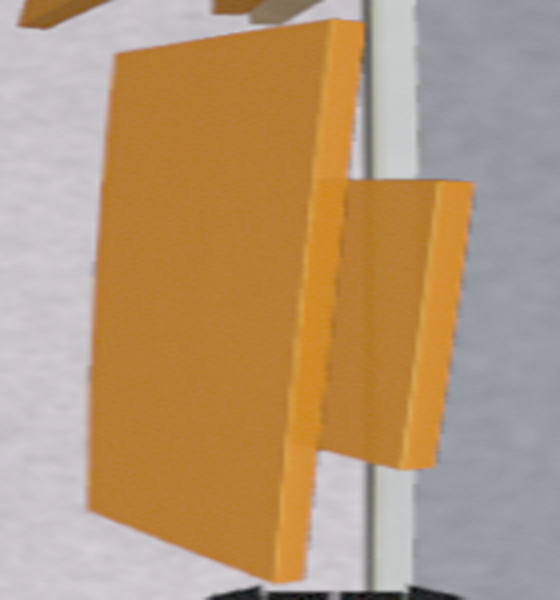

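```bash
python3 - <<'E'
import pickle
from h import *
s=pickle.load(open('w7.pkl','rb'));np.set_printoptions(precision=4,suppress=True)
V=lambda x,y:(235+x/4-.4,30+y/2.18-.3)
fL=wz(s,*V(117,53),0);fR=wz(s,*V(90,510),0);print('foot',fL,fR)
for th in (18,20,22,24,26,28):
    c=np.cos(np.radians(th));sn=np.sin(np.radians(th))
    L=wz(s,*V(437,182),.12*c);Rr=wz(s,*V(402,467),.12*c);sl=wz(s,*V(330,20),.085*c);sr=wz(s,*V(275,582),.085*c)
    print(th,L,Rr,sl,sr,'pred tab x',(fL+fR)[0]/2+.12*sn,'sh',(fL+fR)[0]/2+.085*sn)
for p in [(472,182),(437,467)]: print('rear',wz(s,*V(*p),.107))
E
```

```text
foot [0.528  0.1846 0.    ] [ 0.5164 -0.0167  0.    ]
18 [0.5924 0.1238 0.1141] [0.5879 0.041  0.1141] [0.5762 0.1784 0.0808] [ 0.5654 -0.0132  0.0808] pred tab x 0.5592931514457808 sh 0.5484775566426577
20 [0.5925 0.1239 0.1128] [0.5879 0.0405 0.1128] [0.5762 0.1787 0.0799] [ 0.5654 -0.0136  0.0799] pred tab x 0.5632535293198674 sh 0.5512828243034691
22 [0.5926 0.1239 0.1113] [0.588  0.04   0.1113] [0.5762 0.1789 0.0788] [ 0.5653 -0.0142  0.0788] pred tab x 0.5671639033306967 sh 0.5540526725611397
24 [0.5927 0.124  0.1096] [0.5881 0.0395 0.1096] [0.5762 0.1792 0.0777] [ 0.5653 -0.0147  0.0777] pred tab x 0.5710195092898832 sh 0.5567837267822302
26 [0.5928 0.1241 0.1079] [0.5882 0.0389 0.1079] [0.5762 0.1795 0.0764] [ 0.5652 -0.0154  0.0764] pred tab x 0.5748156497354765 sh 0.5594726595978587
28 [0.5929 0.1241 0.106 ] [0.5883 0.0383 0.106 ] [0.5762 0.1798 0.0751] [ 0.5652 -0.016   0.0751] pred tab x 0.5785476996550941 sh 0.5621161949575879
rear [0.5983 0.1242 0.107 ]
rear [0.5941 0.0386 0.107 ]
```

```bash
python3 - <<'E'
import pickle,cv2
from h import *
s=pickle.load(open('w7.pkl','rb'));T=pickle.load(open('t4.pkl','rb'));S0=pickle.load(open('s0.pkl','rb'))['top'];np.set_printoptions(precision=4,suppress=True)
V=lambda x,y:(235+x/4-.4,30+y/2.18-.3);C=lambda x,y:(240+x/5-.4,185+y/5-.4)
def tr(n,w,t):
    o1,d1=wray(s,*w);o2,d2=ray(T,*t);A=np.stack([d1,-d2],1);k=np.linalg.lstsq(A,o2-o1,rcond=None)[0]
    p,q=o1+k[0]*d1,o2+k[1]*d2;print(n,(p+q)/2,np.linalg.norm(p-q))
tr('tab rear L',V(472,182),C(497,103));tr('sh rear L',V(362,20),C(405,136));tr('foot L',V(117,53),C(402,230))
print('duct edge wrist',wz(s,*V(370,300),.075),wz(s,*V(370,30),.075),'inner',wz(s,*V(415,300),.075))
print('duct top',onz(T,*C(430,120),.075),onz(T,*C(430,137),.075), 'foot top cam',onz(T,*C(402,230),0),onz(T,*C(600,245),0))
a=T['frame'][195:240,300:370];cv2.imwrite('pics/t4c.png',cv2.resize(np.clip(255*(a/255.)**.6,0,255).astype('uint8'),None,fx=11,fy=11,interpolation=cv2.INTER_CUBIC))
E
```

```text
tab rear L [0.6009 0.1252 0.0775] 0.0004548624829104663
sh rear L [0.5814 0.1819 0.0648] 0.001525716602067785
foot L [0.5282 0.1834 0.0037] 0.0011260913517345708
duct edge wrist [0.5834 0.0861 0.075 ] [0.5832 0.1764 0.075 ] inner [0.5915 0.0862 0.075 ]
duct top [0.5896 0.1662 0.075 ] [0.579  0.1659 0.075 ] foot top cam [0.5283 0.183  0.    ] [0.5216 0.0544 0.    ]
```

View pics/t4c.png

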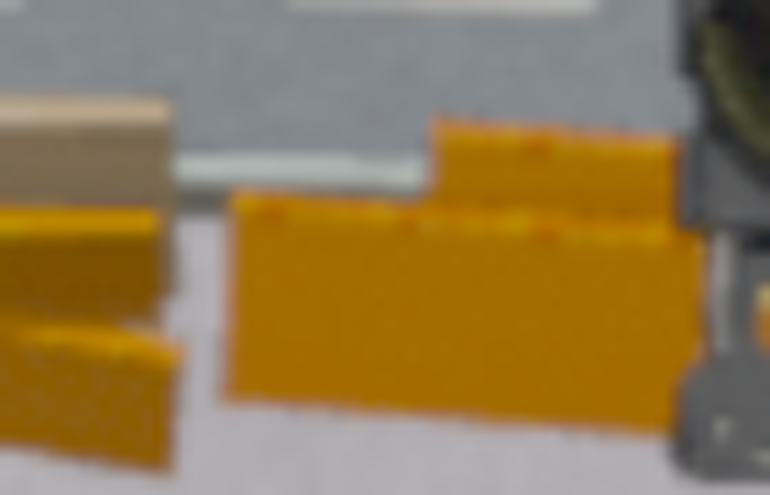

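The window leans about 34° (0.597 rad), right on the 0.6 limit, and is yawed about 3.3°. So after grasping I'll stand it up a little on the bench before lifting. Next I'll turn and tilt the tool, half-open the jaws and straddle the tab.

Call:
move_arm(turn=[[0,0,0.0094],[0,0,0],[0.0167,0,0],[0.0167,0,0],[0,0,0],[0,0,0]], dp=[[0.92,0.1,0.4],[0.92,0.1,0.4],[0,0,0.4],[0,0,0.4],[0,0,0.4],[0,0,0]], jaw=[0,0,0,0,0,0])

```text
clock: 8.92
tool_pos: [0.5776, 0.0872, 0.1434]
eef_rot: [0.72, 0.686, -0.073, -0.077]
contact_force: [-0.0, 0.6, -0.0]
opening: 0.434
```

```bash
python3 - <<'E'
from plant import r
from h import *
s=wsnap(r,'w8')
print(s['pos'],R.from_quat(s['rot']).as_matrix().round(3),r.get_state()['opening'])
E
```

```text
[0.57756557 0.08720992 0.14343422] [[ 0.049  0.976 -0.211]
 [ 0.999 -0.048  0.011]
 [ 0.    -0.211 -0.977]] 0.48116636822118053
```

View pics/w8.png

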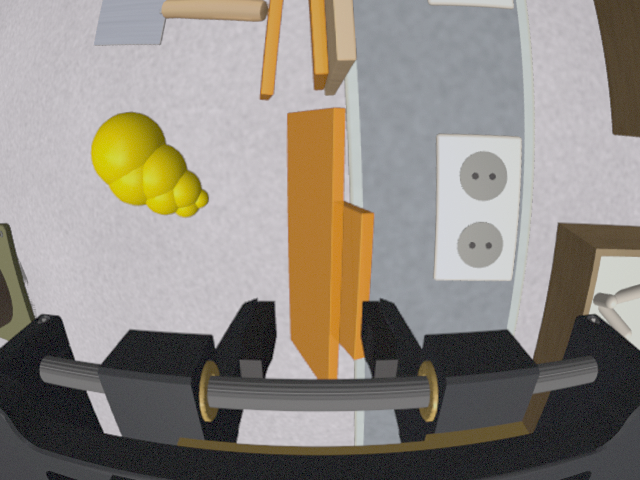

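Call:
move_arm(turn=[[0,0,0],[0,0,0],[0,0,0],[0,0,0],[0,0,0]], dp=[[-0.16,0.38,0.2],[0,0.1,0.6],[0,0.1,0.6],[0,0.1,0.6],[0,0,0]], jaw=[0,0,0,0,0])

```text
clock: 9.38
tool_pos: [0.5831, 0.0808, 0.0924]
eef_rot: [0.721, 0.685, -0.074, -0.076]
contact_force: [-1.6, 0.3, 0.3]
opening: 0.499
```

```bash
python3 - <<'E'
from plant import r
from h import *
s=wsnap(r,'w9')
print(s['pos'],r.get_state()['opening'],r.get_state()['contact_force'])
E
```

```text
[0.58306303 0.08077272 0.0923751 ] 0.5026711601384437 [-0.00618344  0.65704465  1.24019163]
```

View pics/w9.png

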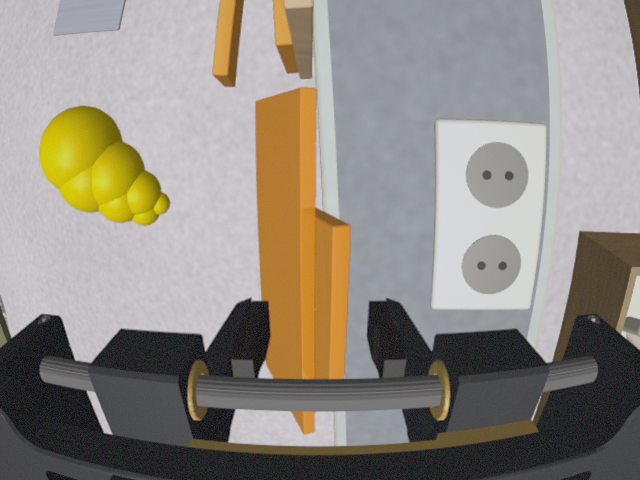

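Call:
move_arm(turn=[[0,0,0],[0,0,0],[0,0,0],[0,0,0],[0,0,0],[0,0,0]], dp=[[0,0.03,0.16],[0,-0.22,0.05],[0,-0.22,0.05],[0,-0.22,0.05],[0,-0.22,0.05],[0,0,0]], jaw=[0,0,0,0,0,0])

```text
clock: 9.93
tool_pos: [0.5608, 0.0828, 0.0902]
eef_rot: [0.721, 0.685, -0.073, -0.076]
contact_force: [0.1, -0.6, -1.1]
opening: 0.496
```

```bash
python3 - <<'E'
from plant import r
from h import *
s=wsnap(r,'w10')
print(s['pos'],r.get_state()['opening'],r.get_state()['contact_force'])
E
```

```text
[0.56076468 0.08278313 0.09017033] 0.5048415611098314 [-0.00684618 -0.27318736 -0.94634492]
```

View pics/w10.png

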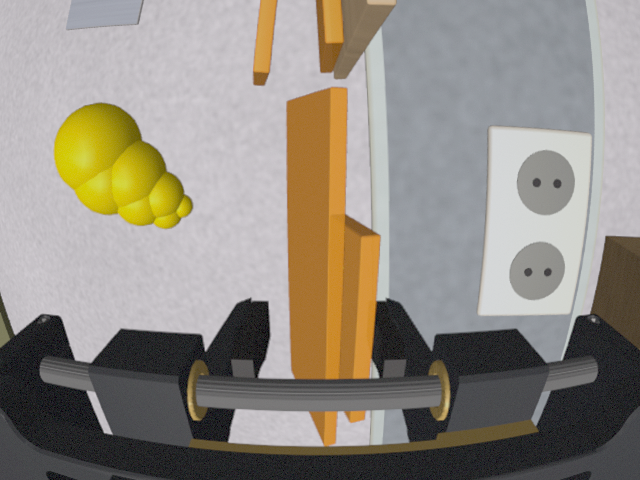

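The board is off the duct and partly raised by the rear finger. Closing the jaws now.

Call:
move_arm(turn=[[0,0,0],[0,0,0],[0,0,0],[0,0,0],[0,0,0],[0,0,0],[0,0,0],[0,0,0]], dp=[[0,0,0],[0,0,0],[0,0,0],[0,0,0],[0,0,0],[0,0,0],[0,0,0],[0,0,0]], jaw=[0.3,0.5,0.7,0.8,1,1,1,1], newtons=20)

```text
clock: 10.65
tool_pos: [0.5615, 0.0827, 0.0899]
eef_rot: [0.721, 0.685, -0.073, -0.076]
contact_force: [-1.7, -0.5, 3.7]
opening: 0.118
```

```bash
python3 - <<'E'
from plant import r
from h import *
s=wsnap(r,'w11')
print(s['pos'],r.get_state()['opening'],r.get_state()['contact_force'])
s=r.snapshot('scene');a=s['frame'][190:300,280:440];cv2.imwrite('pics/s5.png',cv2.resize(np.clip(255*(a/255.)**.6,0,255).astype('uint8'),None,fx=5,fy=5,interpolation=cv2.INTER_CUBIC))
E
```

```text
[0.56145781 0.08265863 0.08986761] 0.11934293699502067 [-1.70179864  0.62570377  4.16208017]
```

View pics/w11.png

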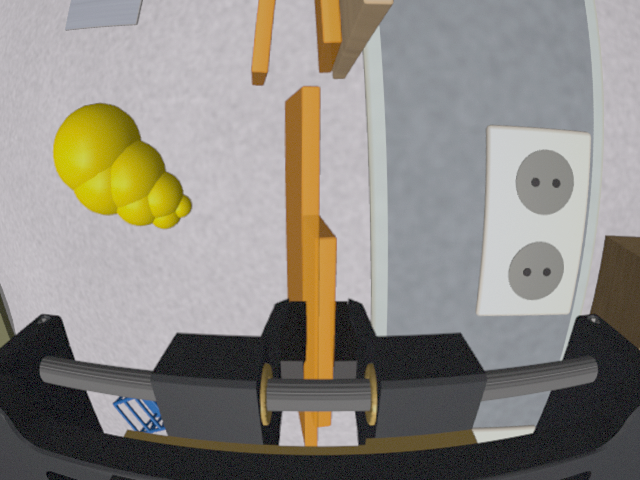

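View pics/s5.png

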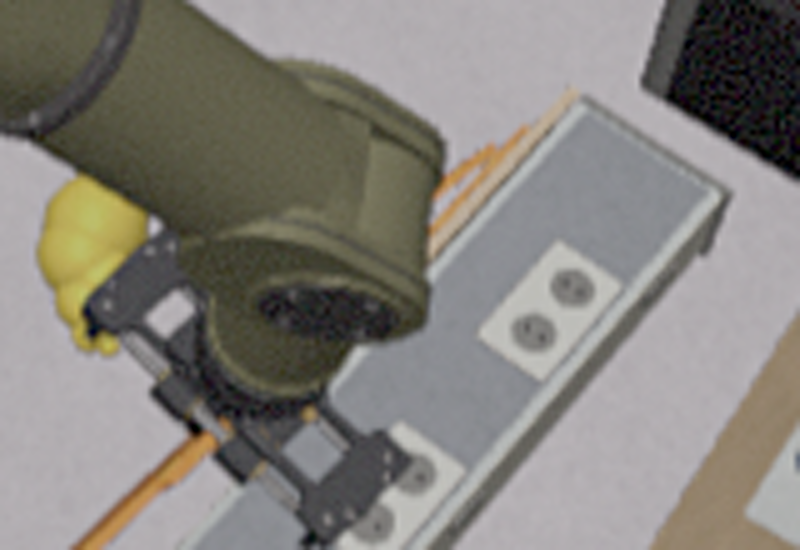

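Call:
move_arm(turn=[[0,0,0],[0,0,0],[0,0,0],[0,0,0],[0,0,0]], dp=[[0,0,-0.06],[0,0,-0.06],[0,0,-0.06],[0,0,0],[0,0,0]], jaw=[1,1,1,1,1], newtons=35)

```text
clock: 11.17
tool_pos: [0.5644, 0.0824, 0.0939]
eef_rot: [0.721, 0.685, -0.071, -0.075]
contact_force: [0.2, -0.1, -2.6]
opening: 0.088
```

```bash
python3 - <<'E'
from plant import r
from h import *
s=wsnap(r,'w12')
print(s['pos'],R.from_quat(s['rot']).as_matrix().round(3),r.get_state()['opening'],r.get_state()['contact_force'])
a=cv2.imread('pics/w12.png')[70:450,230:400];cv2.imwrite('pics/w12c.png',cv2.resize(a,None,fx=3,fy=1.55,interpolation=cv2.INTER_CUBIC))
E
```

```text
[0.56438696 0.08237737 0.09392958] [[ 0.051  0.977 -0.205]
 [ 0.999 -0.05   0.011]
 [ 0.    -0.206 -0.979]] 0.08614817557816527 [ 0.29466122  0.2412293  -0.56938771]
```

View pics/w12c.png

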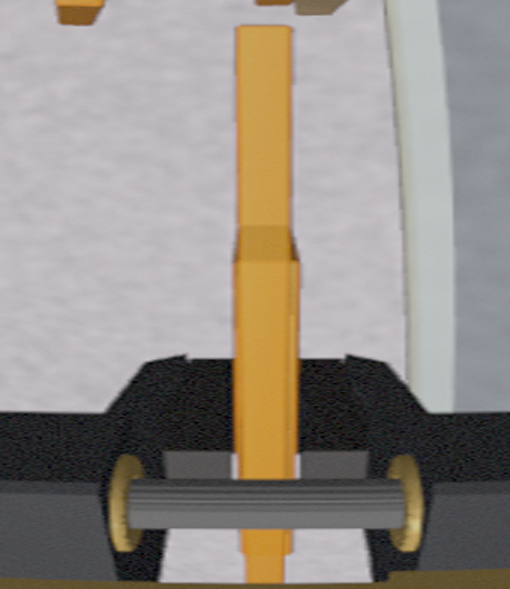

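```bash
python3 - <<'E'
import pickle
from h import *
s=pickle.load(open('w12.pkl','rb'));s['pos']=np.zeros(3);s['rot']=np.array([0,0,0,1.])
V=lambda x,y:(230+x/3-.4,70+y/1.55-.3)
o,d1=wray(s,*V(267,262));o,d2=wray(s,*V(264,25))
# o+t*d : tab (45+dx, zt); shoulder (100+dx, zt+35)
A=[];b=[]
m1=d1[0]/d1[2];m2=d2[0]/d2[2]
# x = ox+m*(z-oz)
A=np.array([[1,-m1],[1,-m2]]);b=np.array([o[0]-m1*o[2]-.045,o[0]+m2*(.035-o[2])-.1])
print(np.linalg.solve(A,b),d1,d2,o)
E
```

```text
[-0.00087022 -0.02501457] [-0.29020333  0.00186984  0.95696318] [ 1.16715185e-01 -4.22692915e-04  9.93165337e-01] [ 0.08080435  0.00034343 -0.14595122]
```

The tab is now flat between the pads (7.6 mm). The TCP sits 95 mm above the lower edge, the lean is about 12°, the foot is on the bench and the window is clear of the stack. Lifting.

Call:
move_arm(turn=[[0,0,0],[0,0,0],[0,0,0],[0,0,0],[0,0,0],[0,0,0],[0,-0.0016,-0.0075],[0,-0.0016,-0.0075],[0,-0.0016,-0.0075],[0,0,0]], dp=[[0,0,0],[0,-0.08,-0.4],[0,-0.16,-0.8],[0,-0.2,-0.98],[0,-0.2,-0.98],[0,-0.2,-0.98],[0,-0.06,-0.3],[0,0,0],[0,0,0],[0,0,0]], jaw=[1,1,1,1,1,1,1,1,1,1])

```text
clock: 12.05
tool_pos: [0.5643, 0.0831, 0.2083]
eef_rot: [0.669, 0.736, -0.077, -0.07]
contact_force: [0.0, 0.1, -2.8]
opening: 0.085
```

Call:
move_arm(turn=[[0,0,0],[0,0,0],[0,0,0],[0,0,0],[0,0,0],[0,0,0],[0,0,0],[0,0,0],[0,0,0]], dp=[[-0.4,-0.1,0.02],[-0.8,-0.18,0.03],[-0.9,-0.18,0.03],[-0.9,-0.18,0.03],[-0.9,-0.18,0.03],[-0.9,-0.18,0.03],[-0.9,-0.18,0.03],[-0.9,-0.18,0.03],[-0.4,-0.1,0.02]], jaw=[1,1,1,1,1,1,1,1,1])

```text
clock: 12.8
tool_pos: [0.5427, -0.1005, 0.2086]
eef_rot: [0.672, 0.733, -0.079, -0.07]
contact_force: [1.0, -0.3, -2.3]
opening: 0.089
```

```bash
python3 - <<'E'
from plant import r
from h import *
s=wsnap(r,'w13')
print(s['pos'],R.from_quat(s['rot']).as_matrix().round(3),r.get_state()['opening'],r.get_state()['contact_force'])
E
```

```text
[ 0.54269098 -0.10051965  0.20863581] [[-0.087  0.974 -0.209]
 [ 0.996  0.084 -0.022]
 [-0.004 -0.21  -0.978]] 0.088280069356983 [ 0.42464135 -1.52084618 -1.32067755]
```

View pics/w13.png

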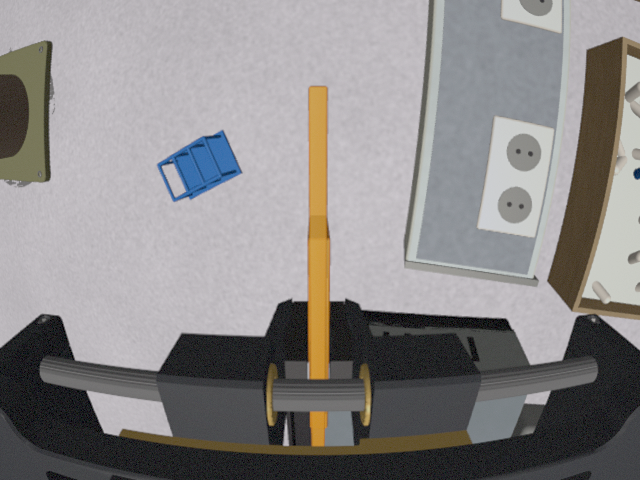

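Call:
move_arm(turn=[[0,0,0],[0,0,-0.001],[0,0,0],[0,0,0],[0,0,0],[0,0,0],[0,0,0],[0,0,0],[0,0,0],[0,0,0]], dp=[[-0.6,-0.15,0.03],[-0.95,-0.15,0.03],[-0.95,-0.15,0.03],[-0.95,-0.15,0.03],[-0.95,-0.15,0.03],[-0.95,-0.15,0.03],[-0.95,-0.15,0.03],[-0.95,-0.15,0.03],[-0.95,-0.15,0.03],[-0.53,-0.15,0.03]], jaw=[1,1,1,1,1,1,1,1,1,1])

```text
clock: 13.68
tool_pos: [0.5269, -0.3187, 0.2089]
eef_rot: [0.668, 0.737, -0.078, -0.07]
contact_force: [0.6, -0.5, -1.4]
opening: 0.093
```

Call:
move_arm(turn=[[0,0,0],[0,0,0]], dp=[[0,0,0],[0,0,0]], jaw=[1,1])

```text
clock: 13.85
tool_pos: [0.5272, -0.3151, 0.2089]
eef_rot: [0.667, 0.737, -0.077, -0.071]
contact_force: [0.8, 0.4, -2.0]
opening: 0.087
```

```bash
python3 - <<'E'
from plant import r
from h import *
import pickle
s=wsnap(r,'w14')
print(s['pos'],R.from_quat(s['rot']).as_matrix().round(3),r.get_state()['opening'],r.get_state()['contact_force'])
for n,(y0,y1,x0,x1) in dict(scene=(310,470,140,320),top=(160,265,420,540)).items():
    s=r.snapshot(n);pickle.dump(s,open(n+'5.pkl','wb'));a=s['frame'][y0:y1,x0:x1];cv2.imwrite(f'pics/{n}5.png',cv2.resize(np.clip(255*(a/255.)**.5,0,255).astype('uint8'),None,fx=3.7 if n=='scene' else 5.5,fy=3.7 if n=='scene' else 5.5,interpolation=cv2.INTER_CUBIC))
E
```

```text
[ 0.52716657 -0.31508233  0.20889639] [[-0.099  0.973 -0.207]
 [ 0.995  0.098 -0.018]
 [ 0.003 -0.208 -0.978]] 0.0843201425231716 [ 0.34444958  0.31839942 -1.63668804]
```

View pics/w14.png

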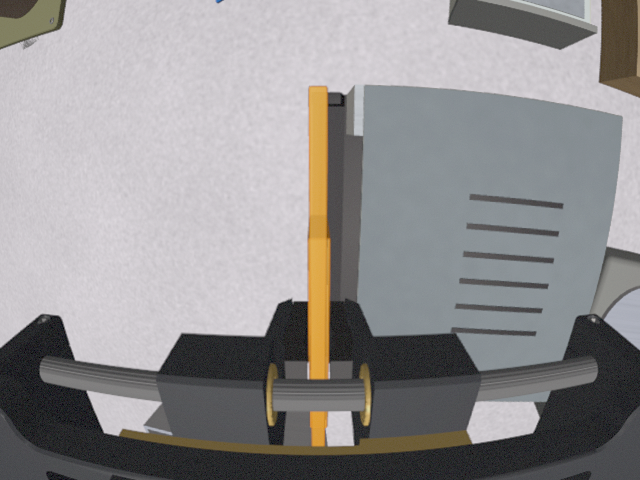

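View pics/scene5.png

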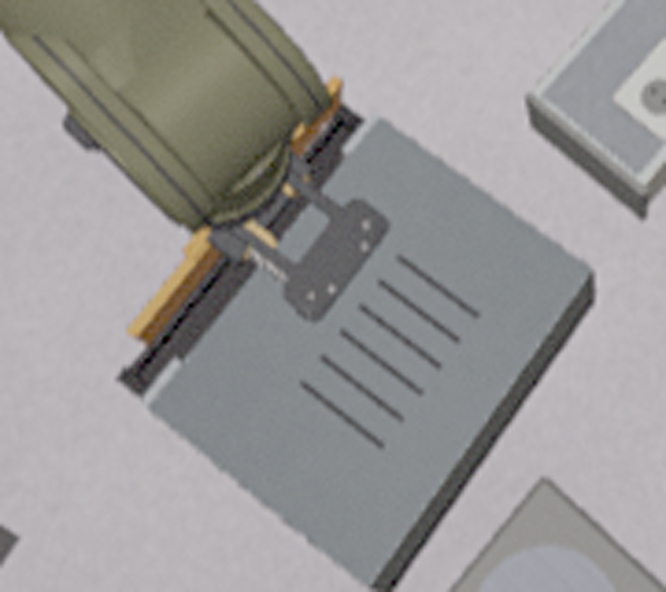

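View pics/top5.png

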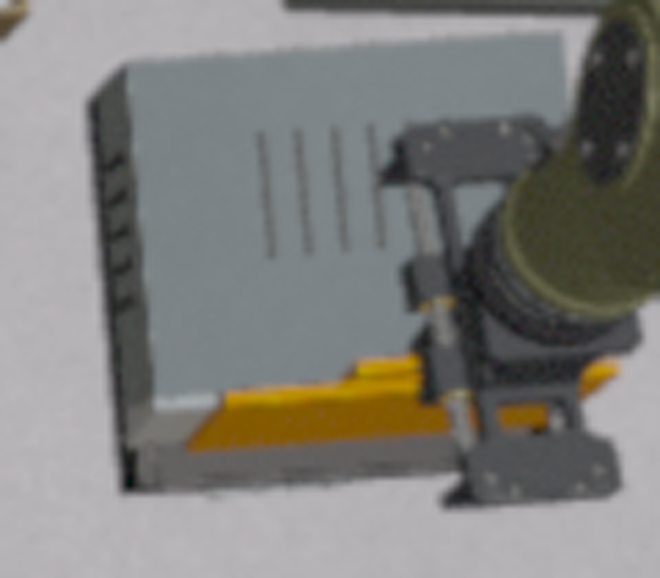

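```bash
python3 - <<'E'
import pickle,cv2
from h import *
s=pickle.load(open('w14.pkl','rb'))
a=np.clip(255*(s['frame']/255.)**.45,0,255).astype('uint8')[80:300,290:390];cv2.imwrite('pics/w14c.png',cv2.resize(a,None,fx=5,fy=2.7,interpolation=cv2.INTER_CUBIC))
E
```

```text
(no output)
```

View pics/w14c.png

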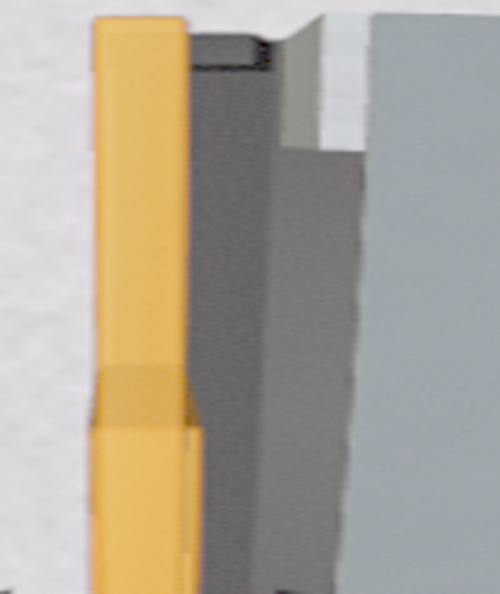

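```bash
python3 - <<'E'
import pickle
from h import *
s=pickle.load(open('w14.pkl','rb'))
V=lambda x,y:(290+x/5-.4,80+y/2.7-.3)
for n,p,z in [('EBrear outer',(255,36),.058),('EBrear inner',(255,68),.058),('floor rear1',(277,80),.03),('floor rear2',(250,585),.03),('roofL',(372,14),.106),('roof2',(340,560),.106),('post top front',(322,14),.106)]: print(n,wz(s,*V(*p),z).round(4))
M=s['tool_from_camera'];Rt=R.from_quat(s['rot']).as_matrix()
f=s['pos']+Rt@[-.0009,0,.095];print('foot mid',f,'foot yaw dir',Rt[:,0])
E
```

```text
EBrear outer [ 0.5025 -0.2067  0.058 ]
EBrear inner [ 0.5035 -0.2162  0.058 ]
floor rear1 [ 0.5033 -0.2181  0.03  ]
floor rear2 [ 0.5183 -0.3916  0.03  ]
roofL [ 0.5249 -0.2038  0.106 ]
roof2 [ 0.5378 -0.344   0.106 ]
post top front [ 0.5184 -0.2045  0.106 ]
foot mid [ 0.50755652 -0.31767609  0.11597423] foot yaw dir [-0.09936175  0.99504721  0.00287955]
```

Call:
move_arm(turn=[[0,0,0],[0,0,0],[0,0,0],[0,0,0],[0,0,0],[0,0,0],[0,0,0]], dp=[[-0.3,-0.12,0.02],[0,0.12,0.55],[0,0.12,0.55],[0,0.12,0.55],[0,0.1,0.45],[0,0,0],[0,0,0]], jaw=[1,1,1,1,1,1,1])

```text
clock: 14.58
tool_pos: [0.5249, -0.3234, 0.1549]
eef_rot: [0.667, 0.738, -0.077, -0.071]
contact_force: [0.5, -0.0, -2.4]
opening: 0.091
```

```bash
python3 - <<'E'
from plant import r
from h import *
s=wsnap(r,'w15')
Rt=R.from_quat(s['rot']).as_matrix();print(s['pos'],Rt.round(3),r.get_state()['contact_force'])
print('foot',s['pos']+Rt@[-.0009,0,.095])
a=np.clip(255*(s['frame']/255.)**.45,0,255).astype('uint8')[60:300,270:390];cv2.imwrite('pics/w15c.png',cv2.resize(a,None,fx=5,fy=2.5,interpolation=cv2.INTER_CUBIC))
E
```

```text
[ 0.52488897 -0.32344513  0.15486454] [[-0.1    0.973 -0.209]
 [ 0.995  0.098 -0.019]
 [ 0.002 -0.21  -0.978]] [ 0.67521088 -0.75493346 -1.47185899]
foot [ 0.5051476  -0.32614363  0.06197317]
```

View pics/w15c.png

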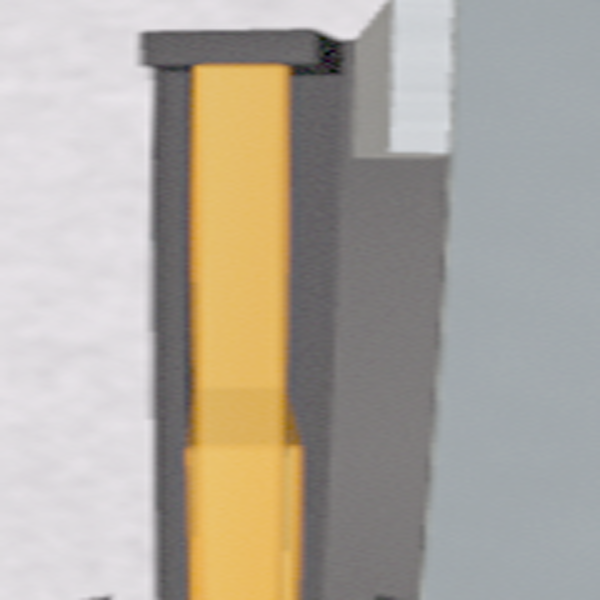

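Foot is centred over the channel (about 9–10 mm clear at each end). Lowering slowly.

Call:
move_arm(turn=[[0,0,0],[0,0,0],[0,0,0],[0,0,0],[0,0,0],[0,0,0]], dp=[[0.03,0.05,0.235],[0,0.05,0.235],[0,0.05,0.235],[0,0.05,0.235],[0,0.02,0.08],[0,0,0]], jaw=[1,1,1,1,1,1])

```text
clock: 15.13
tool_pos: [0.5247, -0.3229, 0.1285]
eef_rot: [0.667, 0.737, -0.078, -0.071]
contact_force: [0.3, 0.3, -2.3]
opening: 0.085
```

Call:
move_arm(turn=[[0,0,0],[0,0,0],[0,0,0],[0,0,0]], dp=[[0,0.02,0.06],[0,0.02,0.06],[0,0,0],[0,0,0]], jaw=[1,1,1,1])

```text
clock: 15.47
tool_pos: [0.5256, -0.323, 0.1263]
eef_rot: [0.667, 0.737, -0.077, -0.071]
contact_force: [0.1, -0.8, -1.7]
opening: 0.089
```

Call:
move_arm(turn=[[0,0,0],[0,0,0],[0,0,0],[0,0,0]], dp=[[0,0.01,0.06],[0,0.01,0.06],[0,0,0],[0,0,0]], jaw=[1,1,1,1])

```text
clock: 15.8
tool_pos: [0.5258, -0.3229, 0.1237]
eef_rot: [0.667, 0.738, -0.077, -0.07]
contact_force: [0.5, 0.5, 3.0]
opening: 0.087
```

```bash
python3 - <<'E'
from plant import r
from h import *
s=wsnap(r,'w16')
Rt=R.from_quat(s['rot']).as_matrix();print('foot',s['pos']+Rt@[-.0009,0,.095],r.get_state()['contact_force'])
a=np.clip(255*(s['frame']/255.)**.45,0,255).astype('uint8')[40:300,270:400];cv2.imwrite('pics/w16c.png',cv2.resize(a,None,fx=4.5,fy=2.3,interpolation=cv2.INTER_CUBIC))
E
```

```text
foot [ 0.5062242  -0.32568577  0.03080594] [0.21980081 0.65377434 2.54330671]
```

View pics/w16c.png

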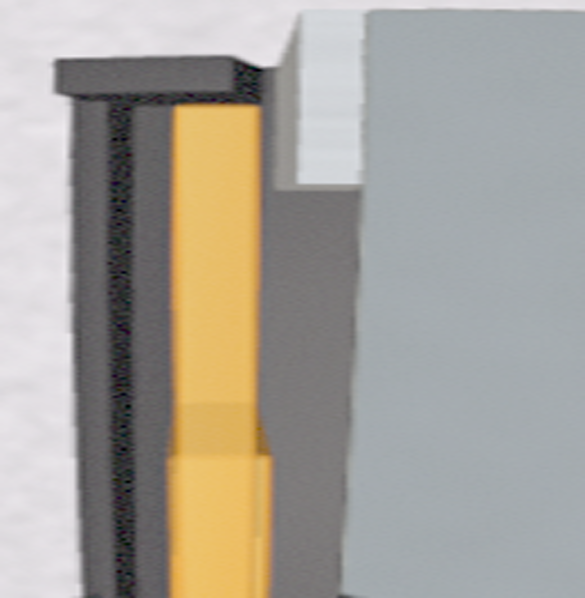

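The board stands in the channel behind the lip (lip strip at x≈120 in the crop, board at 172–260) with light contact. Releasing gradually.

Call:
move_arm(turn=[[0,0,0],[0,0,0],[0,0,0],[0,0,0],[0,0,0],[0,0,0],[0,0,0]], dp=[[0,0,0],[0,0,0],[0,0,0],[0,0,0],[0,0,0],[0,0,0],[0,0,0]], jaw=[0.8,0.75,0.7,0.6,0.5,0.4,0.4])

```text
clock: 16.43
tool_pos: [0.5253, -0.323, 0.1231]
eef_rot: [0.667, 0.737, -0.077, -0.071]
contact_force: [-0.3, -0.9, -0.3]
opening: 0.299
```

```bash
python3 - <<'E'
from plant import r
from h import *
s=wsnap(r,'w17');st=r.get_state();print(s['pos'],st['contact_force'],st['opening'])
a=np.clip(255*(s['frame']/255.)**.45,0,255).astype('uint8')[40:460,200:440];cv2.imwrite('pics/w17c.png',cv2.resize(a,None,fx=2.5,fy=1.4,interpolation=cv2.INTER_CUBIC))
E
```

```text
[ 0.52533387 -0.32300916  0.12314701] [ 1.04611001 -0.47114747  0.94305043] 0.2989011251859484
```

View pics/w17c.png

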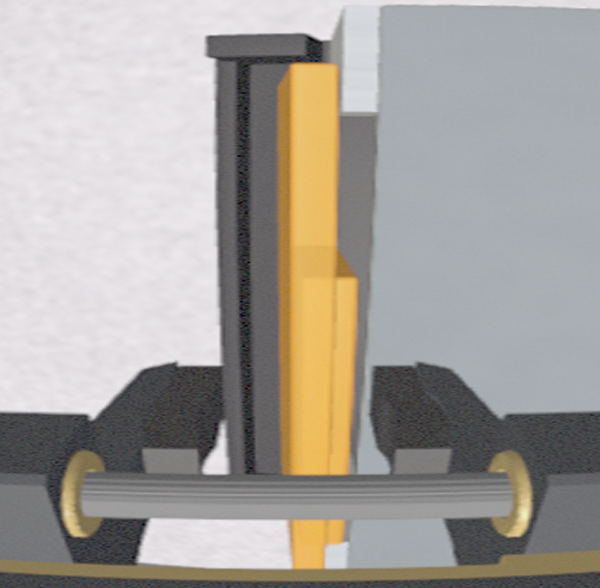

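The window has settled back on the posts. Withdrawing.

Call:
move_arm(turn=[[0,0,0],[0,0,0],[0,0,0],[0,0,0],[0,0,0],[0,0,0],[0,0,0],[0,0,0],[0,0,0],[0,0,0]], dp=[[0,0,0],[0,0,0],[0,0,-0.3],[0,0,-0.5],[0,0,-0.8],[0,0,-1],[0,0,-1],[0.9,-0.5,-0.5],[0.9,-0.9,0],[0.9,-0.9,0]], jaw=[0.25,0.25,0.25,0.25,0.25,0.25,0.25,0.25,0.25,0.25])

```text
clock: 17.32
tool_pos: [0.4846, -0.2583, 0.2369]
eef_rot: [0.667, 0.738, -0.076, -0.069]
contact_force: [0.8, -0.6, -0.2]
opening: 0.376
```

Call:
move_arm(turn=[[0,0,0],[0,0,0],[0,0,0],[0,0,0],[0,0,0],[0,0,0],[0,0,0]], dp=[[0.8,-0.9,0],[0.8,-0.9,0],[0.8,-0.9,0],[0.8,-0.9,0],[0.3,-0.4,0],[0,0,0],[0,0,0]], jaw=[0.25,0.25,0.25,0.25,0.25,0.25,0.25])

```text
clock: 17.9
tool_pos: [0.3786, -0.1824, 0.2572]
eef_rot: [0.667, 0.738, -0.077, -0.07]
contact_force: [-0.1, -0.1, 0.6]
opening: 0.376
```

```bash
python3 - <<'E'
from plant import r
from h import *
import pickle
s=wsnap(r,'w18');st=r.get_state();print(st['clock'],s['pos'],st['contact_force'])
T=r.snapshot('top');pickle.dump(T,open('t6.pkl','wb'));C=r.snapshot('scene');pickle.dump(C,open('s6.pkl','wb'))
g=lambda a:np.clip(255*(a/255.)**.5,0,255).astype('uint8')
cv2.imwrite('pics/t6.png',g(T['frame']))
cv2.imwrite('pics/t6a.png',cv2.resize(g(T['frame'][155:260,425:535]),None,fx=5.5,fy=5.5,interpolation=cv2.INTER_CUBIC))
cv2.imwrite('pics/t6b.png',cv2.resize(g(T['frame'][190:245,240:340]),None,fx=8,fy=8,interpolation=cv2.INTER_CUBIC))
cv2.imwrite('pics/s6a.png',cv2.resize(g(C['frame'][320:470,150:320]),None,fx=4,fy=4,interpolation=cv2.INTER_CUBIC))
E
```

```text
17.95 [ 0.37862288 -0.1824282   0.25716635] [-2.59011797e-01 -6.14469848e-04  1.34823542e+00]
```

View pics/t6.png

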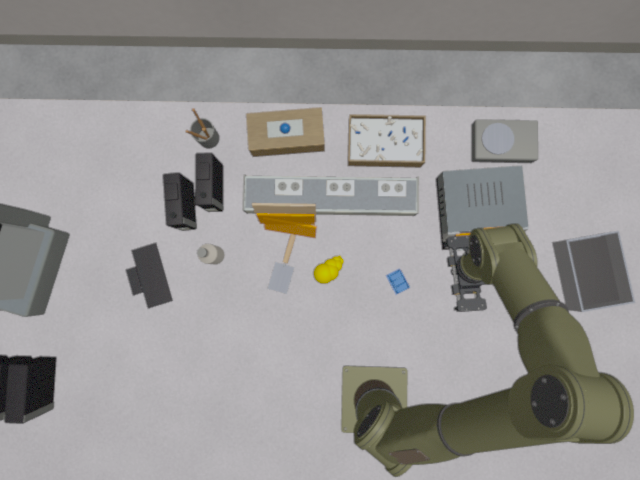

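View pics/t6a.png

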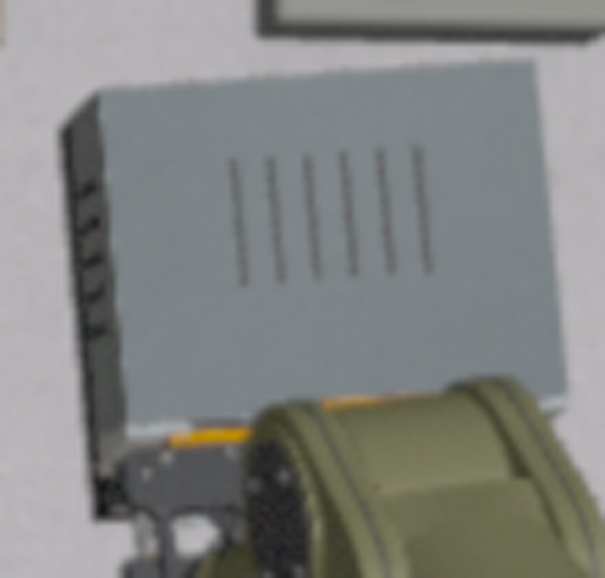

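View pics/t6b.png

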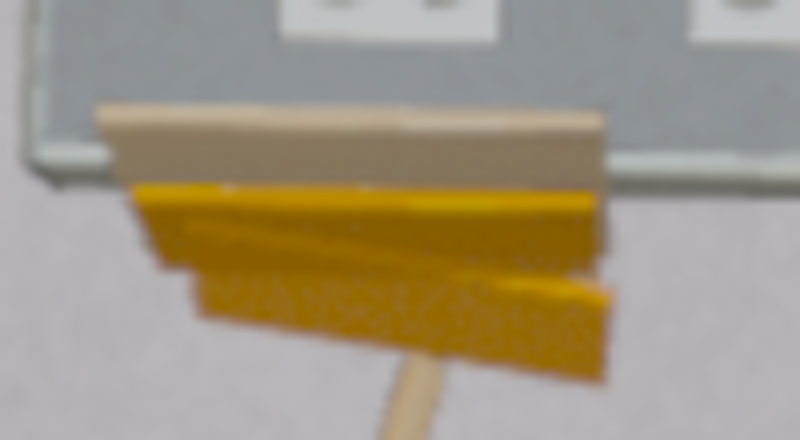

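View pics/w18.png

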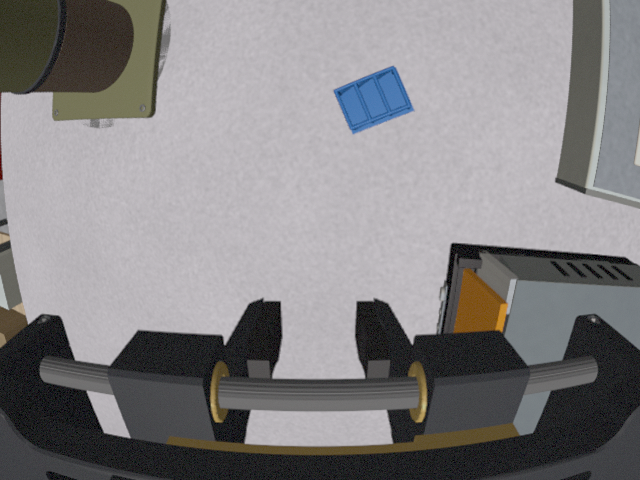

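View pics/s6a.png

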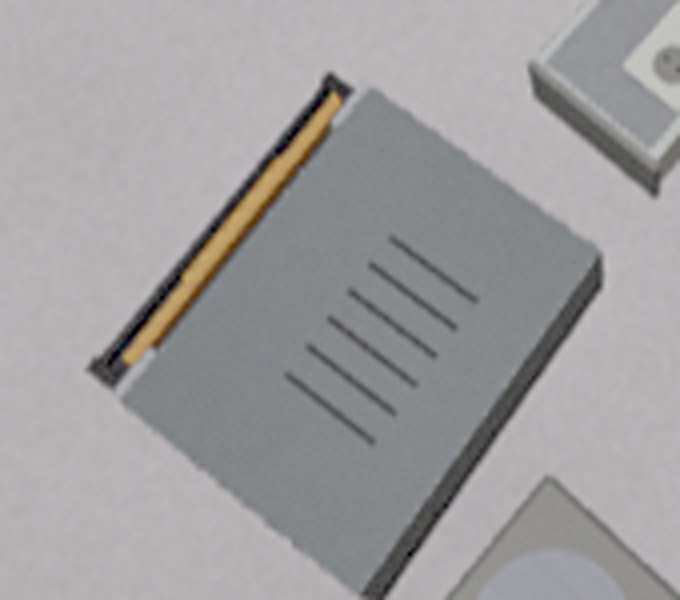

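```bash
python3 - <<'E'
import pickle
from h import *
T=pickle.load(open('t6.pkl','rb'));C=pickle.load(open('s6.pkl','rb'))
P=lambda x,y:(240+x/8-.5,190+y/8-.5)
L,Rr=onz(T,*P(197,317),0),onz(T,*P(605,382),0);print('front foot',L,Rr,'mid shift',((L+Rr)/2-(np.array([.531,.3728,0])+np.array([.533,.2027,0]))/2))
tl,trr=onz(T,*P(613,300),.07),onz(T,*P(605,382),0);print('front R top@.07 vs foot dx',tl-trr)
Q=lambda x,y:(150+x/4-.5,320+y/4-.5)
# shoulder ends of window top edge at z~.113
a,b=onz(C,*Q(338,95),.113),onz(C,*Q(127,360),.113);print('win ends',a,b,(a+b)/2)
E
```

```text
front foot [0.52873104 0.36537629 0.        ] [0.50617727 0.19831285 0.        ] mid shift [-0.01454585 -0.00590543  0.        ]
front R top@.07 vs foot dx [ 0.02595928 -0.00414609  0.07      ]
win ends [ 0.51398484 -0.22250994  0.113     ] [ 0.53448304 -0.42161294  0.113     ] [ 0.52423394 -0.32206144  0.113     ]
```

```bash
python3 - <<'E'
from plant import r
print(r.finish_job())
E
```

```text
the job is handed in; nothing more can be done
None
```

The amber window now stands in the curing box's channel, tab up and leaning back on the frame posts. The job is handed in; no verdict was given. The clock read about 18 s, well under the 59 s limit.

I pushed the window by the side of its tab along the bench until it was clear of the stack. I then gripped the tab, stood the window up to about 12° with its foot still on the bench, carried it over, and set it down with about 3 N of contact force.

**Last checks:**
- **Window:** it is centred within about 3 mm along the channel and looks parallel to it. The gripper is clear of everything.
- **Boards:** all three still lean in place. The front board's right end swung forward when the window left; its middle moved about 16 mm (limit 40 mm) and it leans about 20° (limit 34°).
- **Bystanders:** none look moved.

**Doubtful point:** when the window first settled clear of the stack, I measured a lean of about 34°, right at the 0.6 rad limit and more than the 18–25° the task describes. That is why I held it upright on the bench, clear of the stack, for several tenths of a second before lifting.

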